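Hang the caddy below the frame on the hook stand

ROBOT

A 6-joint arm with a two-finger parallel gripper is mounted at the origin on a cart in front of the work surface, level with it; the furniture and walls round the work are solid. World frame = base frame: x ahead of the robot, y to its left, z up, the work surface at z = 0. Lengths are in m, angles in degrees, forces in N, time in s.
With the tool pointing down it reaches from about 0.3 to 0.75 m from the base axis. Payload 8.5 kg.
Tool frame: the origin (TCP) lies on the centre line of the jaws, within the pads' length; the fingertips stand 14 mm ahead of it and the grasp point (between the pads) lies 5 mm behind it; z points along the fingers, y is the direction in which the jaws open and shut (so a half turn about z gives the same grasp; the last joint's range is limited). The gripper opens to 85 mm and grips with 20 to 120 N. Pads are 22 mm wide; open, the fingers measure 114 mm over their backs; the gripper's body (76 mm by 85 mm) begins 54 mm behind the grasp point. The pads swing forward as they close: fully open they stand 13 mm farther back than shut.
Start: joints at [-82.294, 21.807, 74.336, -0, 83.858, -12.336], TCP at [0.188, -0.517, 0.245] pointing down, gripper open.
Joint ranges: [-178.18, 178.18], [-50.72, 133.34], [12.68, 142.11], [-81.47, 261.47], [9.98, 163.14], [-165.26, 165.26]. Speed limits (degrees/s): [136.94, 136.94, 180, 180, 180, 180].

INTERFACE

Orientations are given as a 3x3 rotation matrix whose columns are the frame's x, y, z axes.
In Python, from rig import env, optics, order, finder gives the robot as it stands.
- The arm moves only by the tool play_rows, never from a script. Its argument "commands" is a list of rows, each an object of numbers: "grip": the closure, from -1 (fully open) to 1 (shut); "x", "y", "z": the shift along the tool's x, y, z in m; "rx", "ry", "rz": the turn, a rotation vector about the tool's x, y, z in rad. A call has 1 to 12 rows; each row shifts and turns the commanded pose from where the row before left it, along the tool's axes as they then stand; what a row does not reach is not made up. A row lasts 1/8 s, in which the tool goes at most 62.5 mm and 10.7 degrees, less where a joint would pass 70% of its speed; a pose out of reach is approached as far as the arm can. A call is refused whole if a number of a shift passes 0.0625 or a number of a turn 0.188, either way. A call with a gripper value outside its range is refused whole. The fingers move at their own pace and stop on an object; "squeeze" is the grip in N (left out, the last holds). Time passes only in rows, so rows that do not move let the fingers close. It gives the time, the measured TCP pose, the force and the opening at its end, in the units of the state.
- env.observe(): the state, without advancing time (a new reading comes with each control period).
- optics.get_image(name): name is "scene" or "side" or "wrist"; returns a dict with "color" (480x640x3 uint8, blue, green, red), "range_z" (480x640 float32, m along the optical axis (not along the pixel's ray), 0 where there is no reading), "fov_y" (degrees; the focal length in pixels is half the picture's height over the tangent of half this angle, whatever the lens; pixels are square), "cx", "cy" (the principal point, pixels), "cam_to_world" (4x4, takes a point from camera to world coordinates). Camera axes: x right, y down, z forward; pixel columns grow to the right and rows downward; lengths in m; the calibration is good to about 2 mm. A picture is of the moment at which its call begins.
- order.close_job(): hands the job in, once; it reports no verdict.
Trained networks look in the newest picture that a camera, given by its name, has taken for a name from the list of things; names that differ only in an ending like _2 or _b are one class to them, and where a whole thing is asked for, a point or a joint stands for the part that bears it (a point fixed in the world has none). Each returns a list of dicts, best first, with "conf" (0 to 1); they miss things now and then, are a little off and sometimes report something else, mostly with a low value. They report only what shows in the picture. A call takes as long as a camera call.
- finder.boxes_of(camera, thing): "point" ([x, y, z] in m, in world coordinates, good to about 4 mm: the middle of the surface that is visible of it).
The state is a dict: "time_s": time; "q": joint angles; "qvel": joint speeds; "joint_efforts": joint torques, N m; "position": TCP position; "tool_rot": TCP orientation; "ft_force": force on the tool from outside, world axes, zero at the start; "wrist_torque": the same for the moment, N m; "grip_width": finger opening in m.
Only numpy, scipy, OpenCV 4.12 (cv2) and the standard library are available. Lean on these libraries where they do the work, as an engineer would, in place of code of your own. Each camera call takes 0.05 s, during which the arm holds its last target.

TASK

Put the two hanging tiers together on the steel hook stand: hang the flat steel frame upright by its top bar in the stand's hook, and hang the square steel caddy by its crook from the frame's bottom bar, so that they hang freely one below the other. The caddy stands in a narrow bay of the wooden rack: before you hang it, lift it out and stand it upright on the free worktop, letting go of it, so that you can take it again another way. Leave the jars, the tin, the egg timer and the salt shaker where they stand, and do not let the frame or the caddy tip over.

Things in the scene. Friction and masses are not known exactly. Their poses are not given: they have to be found in the camera images.
- stand: Fixed steel stand. Origin on the worktop below the hook's seat; its front (-x) looks at the robot's side, turned 0.35 to 0.95 rad to the robot's right. Foot plate x -35 to 85, y +-60, 10 mm high. Post 16 mm thick at x = 62 mm; from it a flat arm, underside z = 288, runs forward to the hook: a V trough 28 mm wide in y that cups a bar along y between two lips at x = +-(12 to 17), up to z = 314.
- stand_seat (a point): Where the centre of an 8 mm bar lying in the stand's hook rests: 300 mm above the stand's origin. Axes as the stand's. A bar along y is brought from the front (-x) over the front lip, whose top is 14 mm above this point, and lowered.
- frame: Loose flat steel frame, an upright rectangle standing on its feet, 150 mm high, about 0.22 kg. Origin: centre of its underside, z up. Two side straps (14 mm in x, 7 in y), 62 mm over their outsides along y, 48 inside, joined by 8 mm round bars along y at z = 144 and z = 8 mm; one open window between (z = 12 to 140). Feet 44 mm long in x. Front and back alike.
- frame_top (a point): Centre of the frame's top bar, 144 mm above its origin.
- frame_bottom (a point): Centre of the frame's bottom bar, 8 mm above its origin.
- rack: Fixed wooden rack with two bays. Origin: centre of its underside; 110 mm deep (x), 190 wide (y). Floor board 12 mm thick; upright boards 10 mm thick at y = -90, 0, 90 mm, 120 mm high, so each bay is 80 mm wide, middle at y = +-45 mm. Open in front (-x), above and, over a low rail (x = 47, 34 mm high), behind. One bay holds the caddy, the other the jam jar.
- caddy: Loose open square steel pot, 64 x 64 mm, 58 high, walls 4, with a hanging crook and a grip fin on top, 166 mm high in all, about 0.28 kg. Origin: centre of its underside, z up. A neck plate 40 mm wide in y, 8 thick in x at x = -13 mm, rises from the pot and bends over towards +x into the crook. In the rack its front (-x) looks to the rack's front (within 0.06 rad).
- caddy_crook (a point): Centre of an 8 mm bar (along y) resting in the caddy's crook: x = 0, z = 122 mm in the caddy's frame. The crook is 28 mm wide in y and open downwards; its tip, at x = 11 to 16 mm, ends 12 mm below this point. Crook and fin enter the frame's window from either side, the tip passing over the bottom bar, and are lowered.
- caddy_handle (a point): On the caddy's grip fin, the upright plate on top of the crook: x = 0, z = 154 mm in the caddy's frame. The fin is 8 mm thick in x, 36 mm wide in y, from z = 133 (top of the crook) to 166 mm.
- jam_jar: Jam jar, 68 mm diameter, 84 mm high, in the rack's other bay; bystander. Origin at the centre of its underside.
- egg_timer: Domed egg timer, 56 mm diameter, 56 mm high; bystander on the worktop in front of the stand. Origin at the centre of its underside.
- tomato_tin: Tin, 75 mm diameter, 58 mm high; bystander. Origin at the centre of its underside.
- spice_a: Spice jar with a dark cap, 41 mm diameter, 105 mm high; bystander. Origin at the centre of its underside.
- salt_shaker: Glass salt shaker, 44 mm diameter, 90 mm high; bystander. Origin at the centre of its underside.

How it is judged (in metres and radians):
On the way:
1. the caddy stands upright on the worktop, out of the rack, and is let go (height (world z) of caddy below 0.006 m and angle between caddy's own z axis and vertical below 0.08 rad and contact force between the fingers and caddy below 0.1 N and linear speed of caddy below 0.03 m/s), for 0.2 s.
At the end, for the whole second after the job is handed in: The frame's top bar lies in the stand's hook and the caddy's crook holds the frame's bottom bar (centres within 16 mm); each carries the next, both hang upright (0.2 and 0.25 rad), over 20 mm above the worktop and nearly still (under 0.06 m/s) (distance between frame_top and stand_seat below 0.016 m and distance between caddy_crook and frame_bottom below 0.016 m and contact force between frame and stand above 0.5 N and contact force between caddy and frame above 0.5 N and angle between frame's own z axis and vertical below 0.2 rad and angle between caddy's own z axis and vertical below 0.25 rad and height (world z) of caddy above 0.02 m and linear speed of each of caddy, frame below 0.06 m/s); the robot touches nothing.
It fails at once if a bystander was shifted more than 25 mm (distance of any of jam_jar, egg_timer, tomato_tin, spice_a, salt_shaker from where it was at the start of the episode above 0.025 m).
It fails at once if the frame or the caddy tipped over (angle between any of frame, caddy's own z axis and vertical above 1 rad).
It also fails if it takes over 72 s, if anything falls off the work surface, if the arm or the gripper's body presses on something with over 40 N, if the wrist force passes 120 N, or if a joint passes its speed limit or range.

## Working session

There is one attempt and no reset: what is moved stays moved. The work goes in short steps, Python scripts to look and compute and a tool call to move; the robot and the scene stay as the last step left them, time stands still between calls to the robot, and variables do not carry over. Pictures are saved under pics/ and viewed, and the job is handed in when it is done.

Besides the shell and the picture viewer there is one more tool, called after "Request:" as a command line: name --argument value ..., lists and objects as JSON in quotes. play_rows: Moves the arm, as the interface text tells. Its arguments: {"type":"object","properties":{"commands":{"type":"array"},"squeeze":{"type":"number"}},"required":["commands"]}

```bash
ls; mkdir -p pics
cat > h.py <<'E'
import numpy as np, cv2
from rig import env, optics, order, finder
def cloud(im):
    d=im["range_z"]; H,W=d.shape; f=H/2/np.tan(np.radians(im["fov_y"])/2)
    v,u=np.mgrid[:H,:W]
    P=np.stack([(u-im["cx"])/f*d,(v-im["cy"])/f*d,d],-1)
    T=np.array(im["cam_to_world"]); W_=P@T[:3,:3].T+T[:3,3]
    W_[d==0]=np.nan
    return W_
E
python3 - <<'E'
from h import *
s=env.observe(); print(s["time_s"],s["position"],s["tool_rot"],s["grip_width"])
for c in ["scene","side","wrist"]:
    im=optics.get_image(c); cv2.imwrite(f"pics/{c}0.png",im["color"]); np.savez(f"pics/{c}0.npz",**im)
    print(c,np.round(im["cam_to_world"],3).tolist(),im["fov_y"])
    for t in ["stand","frame","rack","caddy","jam_jar","egg_timer","tomato_tin","spice_a","salt_shaker","caddy_handle","frame_top"]:
        print(c,t,[(round(r["conf"],2),np.round(r["point"],3).tolist()) for r in finder.boxes_of(c,t)][:2])
print(env.observe()["time_s"])
E
```

```text
pics
0.0 [ 0.18844857 -0.51639677  0.24469878] [[ 9.39438040e-01  3.42718737e-01 -1.89942426e-04]
 [ 3.42718625e-01 -9.39436901e-01  1.50107134e-03]
 [ 3.36006351e-04 -1.47526033e-03 -9.99998855e-01]] 0.0858021998482768
scene [[-0.802, -0.464, 0.376, 0.094], [-0.597, 0.621, -0.507, 0.608], [0.002, -0.631, -0.776, 1.116], [0.0, 0.0, 0.0, 1.0]] 50.402556628259944
scene stand [(0.89, [0.603, 0.027, 0.008])]
scene frame [(0.77, [0.455, -0.342, 0.071])]
scene rack []
scene caddy [(0.61, [0.464, 0.275, 0.068]), (0.58, [0.554, 0.145, 0.077])]
scene jam_jar [(0.78, [0.472, 0.366, 0.095])]
scene egg_timer [(0.62, [0.428, 0.038, 0.044])]
scene tomato_tin [(0.7, [0.444, 0.329, 0.054]), (0.58, [0.591, -0.227, 0.054])]
scene spice_a [(0.84, [0.556, 0.148, 0.078])]
scene salt_shaker [(0.7, [0.459, 0.277, 0.068]), (0.64, [0.662, -0.2, 0.049])]
scene caddy_handle [(0.84, [0.461, 0.276, 0.068])]
scene frame_top [(0.78, [0.453, -0.347, 0.071])]
side [[-0.926, -0.231, 0.297, 0.161], [-0.377, 0.565, -0.734, 0.979], [0.002, -0.792, -0.61, 0.989], [0.0, 0.0, 0.0, 1.0]] 44.098221834459096
side stand [(0.86
[... 219 characters left out ...]
 0.069])]
side egg_timer [(0.72, [0.429, 0.047, 0.041]), (0.66, [0.609, 0.024, 0.011])]
side tomato_tin [(0.72, [0.593, -0.224, 0.05])]
side spice_a [(0.88, [0.561, 0.154, 0.076]), (0.57, [0.43, 0.046, 0.04])]
side salt_shaker []
side caddy_handle [(0.61, [0.462, 0.268, 0.097]), (0.36, [0.458, -0.343, 0.07])]
side frame_top [(0.81, [0.462, -0.345, 0.074])]
wrist [[0.343, -0.904, -0.256, 0.253], [-0.939, -0.33, -0.093, -0.493], [-0.001, 0.272, -0.962, 0.373], [0.0, 0.0, 0.0, 1.0]] 59.96721976195005
wrist stand []
wrist frame []
wrist rack []
wrist caddy []
wrist jam_jar []
wrist egg_timer []
wrist tomato_tin []
wrist spice_a []
wrist salt_shaker []
wrist caddy_handle []
wrist frame_top []
1.8
```

View pics/scene0.png

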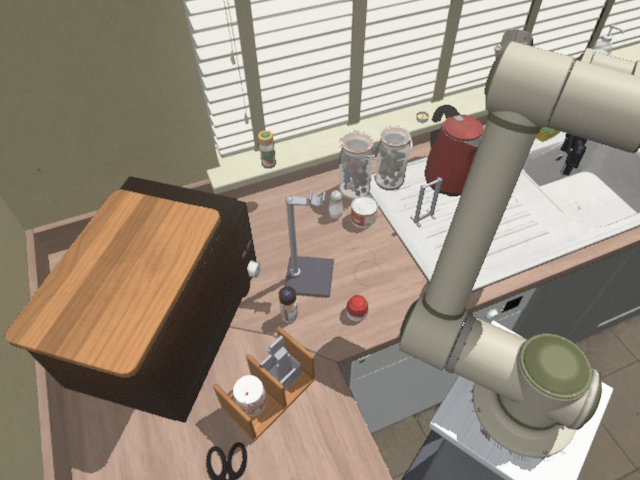

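View pics/side0.png

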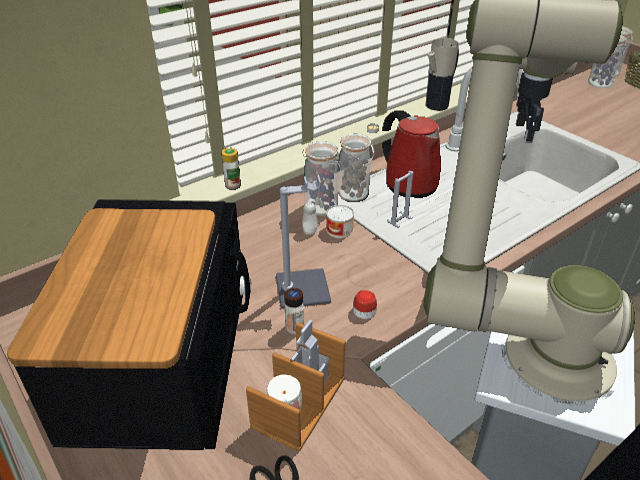

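```bash
cat > a.py <<'E'
import numpy as np, cv2
from h import cloud
Ps=[];Cs=[]
for c in ["scene","side"]:
    im=dict(np.load(f"pics/{c}0.npz")); W=cloud(im); Ps.append(W.reshape(-1,3)); Cs.append(im["color"].reshape(-1,3))
def top(ctr,half,zr,name,sc=None,n=560):
    img=np.zeros((n,n*2+10,3),np.uint8)
    for k in range(2):
        P,C=Ps[k],Cs[k]
        m=(np.abs(P[:,0]-ctr[0])<half)&(np.abs(P[:,1]-ctr[1])<half)&(P[:,2]>zr[0])&(P[:,2]<zr[1])
        p=P[m];c=C[m];o=np.argsort(p[:,2]);p=p[o];c=c[o]
        for q,cc in zip(p,c):
            # up = +x, left=+y
            r=int((ctr[0]+half-q[0])/(2*half)*n);l=int((ctr[1]+half-q[1])/(2*half)*n)
            cv2.circle(img,(l+k*(n+10),r),3,[int(x) for x in cc],-1)
    img=cv2.resize(img,(800,int(800*img.shape[0]/img.shape[1])))
    cv2.imwrite(name,img)
top((0.46,0.31),0.13,(0.02,0.3),"pics/top_rack.png")
top((0.60,0.02),0.13,(0.02,0.4),"pics/top_stand.png")
top((0.455,-0.345),0.08,(0.005,0.3),"pics/top_frame.png")
E
python3 a.py
```

```text
(no output)
```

View pics/top_rack.png

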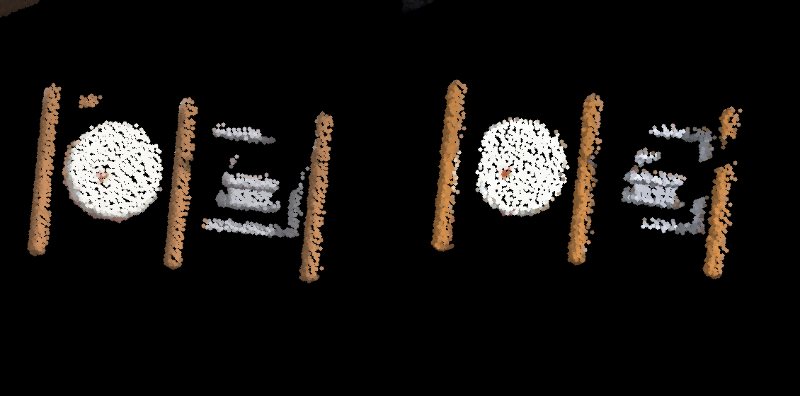

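View pics/top_stand.png

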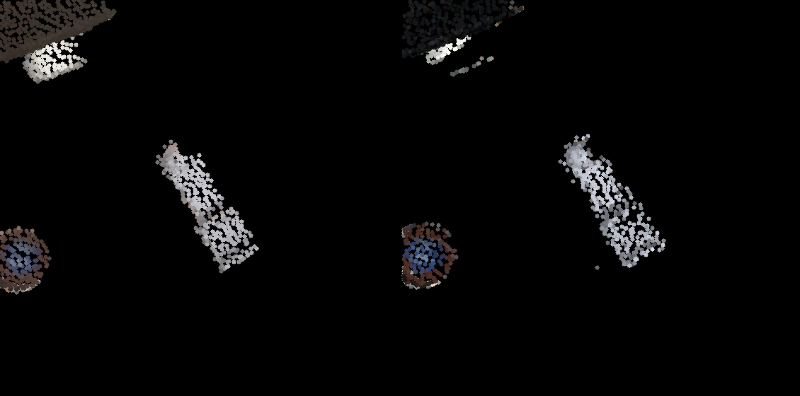

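View pics/top_frame.png

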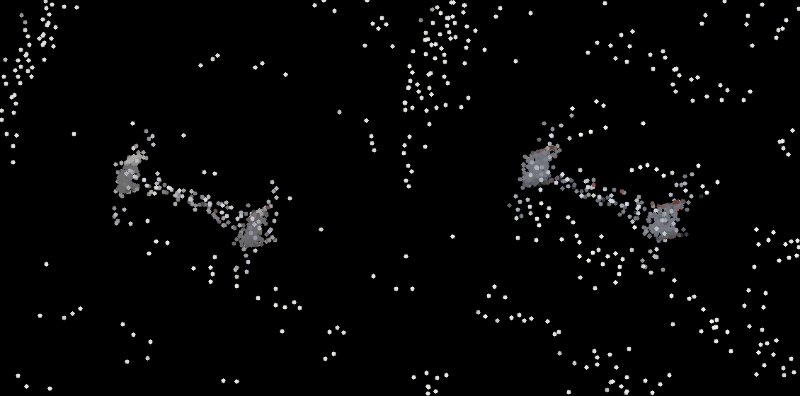

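```bash
cat > fit.py <<'E'
import numpy as np
from scipy.optimize import least_squares
mm=1e-3
def B(x0,x1,y0,y1,z0,z1): return np.array([x0,x1,y0,y1,z0,z1])*mm
MODELS={
"frame":[B(-7,7,-31,-24,0,150),B(-7,7,24,31,0,150),B(-4,4,-24,24,140,148),B(-4,4,-24,24,4,12),B(-22,22,-31,-24,0,5),B(-22,22,24,31,0,5)],
"caddy":[B(-32,32,-32,-28,0,58),B(-32,32,28,32,0,58),B(-32,-28,-32,32,0,58),B(28,32,-32,32,0,58),B(-32,32,-32,32,0,4),
  B(-17,-9,-20,20,4,126),B(-17,16,-14,14,126,133),B(11,16,-14,14,110,130),B(-4,4,-18,18,133,166)],
"stand":[B(-35,85,-60,60,0,10),B(54,70,-8,8,0,300),B(12,62,-14,14,288,298),B(-17,-12,-14,14,296,314),B(12,17,-14,14,296,314),B(-17,17,-14,14,288,296)],
"rack":[B(-55,55,-95,-85,0,120),B(-55,55,-5,5,0,120),B(-55,55,85,95,0,120),B(-55,55,-95,95,0,12),B(42,52,-95,95,0,34)],
}
def sdf(p,boxes):
    best=np.full(len(p),9.)
    for b in boxes:
        c=np.array([(b[0]+b[1])/2,(b[2]+b[3])/2,(b[4]+b[5])/2]);h=np.array([b[1]-b[0],b[3]-b[2],b[5]-b[4]])/2
        q=np.abs(p-c)-h
        d=np.linalg.norm(np.maximum(q,0),axis=1)+np.minimum(q.max(1),0)
        best=np.minimum(best,d)
    return best
def fit(P,name,x0,iters=3,gate=0.02,z=0.0,fz=False):
    """x0=[x,y,yaw]"""
    x=np.array(list(x0)+[z]); bx=MODELS[name]
    def loc(x,Q):
        c,s=np.cos(x[2]),np.sin(x[2]); d=Q-[x[0],x[1],x[3]]
        return np.stack([c*d[:,0]+s*d[:,1],-s*d[:,0]+c*d[:,1],d[:,2]],1)
    for i in range(iters):
        Q=P[np.abs(sdf(loc(x,P),bx))<gate]
        f=lambda v: sdf(loc(np.append(v,x[3]) if not fz else v,Q),bx)
        r=least_squares(f,x if fz else x[:3],loss="soft_l1",f_scale=0.002,x_scale=[.01,.01,.1]+([.01] if fz else []))
        x=r.x if fz else np.append(r.x,x[3])
        gate=max(gate*0.6,0.007)
    return x,len(Q),np.median(np.abs(r.fun))
E
cat > b.py <<'E'
from a import Ps
from fit import *
init={"frame":(0.455,-0.345,-0.41,0.003),"caddy":(0.458,0.272,-0.08,0.014),"rack":(0.455,0.32,-0.08,0.02),"stand":(0.57,0.0,0.55,0.02)}
for n,(x,y,w,zmin) in init.items():
    for k,P in [("scene",Ps[0]),("side",Ps[1]),("both",np.vstack(Ps))]:
        m=(np.hypot(P[:,0]-x,P[:,1]-y)<0.16)&(P[:,2]>zmin)
        if n=="caddy": # exclude boards
            m&=(np.hypot(P[:,0]-x,P[:,1]-y)<0.05)
        r=fit(P[m],n,(x,y,w),z=0.012 if n=="caddy" else 0.); print(n,k,np.round(r[0],4),r[1],round(r[2],4))
E
python3 b.py
```

```text
frame scene [ 0.4539 -0.3454 -0.4272  0.    ] 505 0.0011
frame side [ 0.4571 -0.3469 -0.3968  0.    ] 591 0.0015
frame both [ 0.4548 -0.3457 -0.4149  0.    ] 1102 0.0014
caddy scene [ 0.4654  0.2683 -0.1159  0.012 ] 1229 0.0018
caddy side [ 0.4668  0.2682 -0.0363  0.012 ] 1122 0.0018
caddy both [ 0.4707  0.2672 -0.1136  0.012 ] 2320 0.0014
rack scene [ 0.4708  0.3202 -0.1001  0.    ] 2109 0.0005
rack side [ 0.4733  0.3183 -0.1005  0.    ] 4296 0.0008
rack both [ 0.4718  0.3189 -0.1004  0.    ] 6410 0.001
stand scene [ 0.5746 -0.0006  0.5456  0.    ] 827 0.0013
stand side [ 0.5754 -0.0014  0.5195  0.    ] 1032 0.0015
stand both [ 0.5748 -0.0008  0.5275  0.    ] 1858 0.0016
```

```bash
cat > pl.py <<'E'
import numpy as np, json, sys
from scipy.spatial.transform import Rotation as Ro
from h import env
def down(deg):
    t=np.radians(deg); return np.array([[-np.sin(t),np.cos(t),0],[np.cos(t),np.sin(t),0],[0,0,-1.]])
def plan(wps,grip=None,start=None,step=0.058,tstep=0.17,nmin=1):
    """wps: list of (pos,R or None,[n]) . prints rows in tool axes, rounded"""
    if start is None:
        s=env.observe(); p=np.array(s["position"]);R=np.array(s["tool_rot"])
    else: p,R=start
    rows=[]
    for w in wps:
        pos=np.array(w[0]); Rt=R if w[1] is None else np.array(w[1])
        rv=Ro.from_matrix(R.T@Rt).as_rotvec()
        n=max(nmin,int(np.ceil(np.linalg.norm(pos-p)/step)),int(np.ceil(np.linalg.norm(rv)/tstep)),w[2] if len(w)>2 else 1)
        p0=p.copy()
        for k in range(n):
            m=n-k
            d=R.T@(pos-p)/m; rv=Ro.from_matrix(R.T@Rt).as_rotvec()/m
            d=np.round(d,4); rv=np.round(rv,3)
            row={a:float(v) for a,v in zip(["x","y","z","rx","ry","rz"],list(d)+list(rv)) if abs(v)>0}
            if grip is not None: row["grip"]=grip
            rows.append(row); p=p+R@d; R=R@Ro.from_rotvec(rv).as_matrix()
    for i in range(0,len(rows),12): print(json.dumps(rows[i:i+12]))
    print("end",np.round(p,4),len(rows)); return p,R
E
python3 - <<'E'
from pl import *
from a import Ps
P=np.vstack(Ps)
m=(np.hypot(P[:,0]-.575,P[:,1])<.14)&(P[:,2]>.25); print("stand top z",P[m][:,2].max())
for c in [(.44,-.13),(.42,-.14),(.46,-.1),(.36,-.13),(.33,-.13)]:
    m=np.hypot(P[:,0]-c[0],P[:,1]-c[1])<.03; print(c,m.sum(),np.nanmedian(P[m][:,2]) if m.any() else 0)
plan([((.40,-.15,.32),None),((.42,.10,.32),down(-40)),((.458,.268,.29),down(-6))],grip=-1)
E
```

```text
stand top z 0.31813777886366257
(0.44, -0.13) 604 -0.0007222089892121586
(0.42, -0.14) 612 -0.0009288965673450722
(0.46, -0.1) 621 -0.0004135147925196092
(0.36, -0.13) 644 -0.0005423824079602291
(0.33, -0.13) 1019 0.6214478256889655
[{"x": 0.0405, "y": -0.034, "z": -0.0093, "grip": -1}, {"x": 0.0406, "y": -0.034, "z": -0.0093, "grip": -1}, {"x": 0.0405, "y": -0.034, "z": -0.0093, "grip": -1}, {"x": 0.0406, "y": -0.034, "z": -0.0094, "grip": -1}, {"x": 0.0405, "y": -0.034, "z": -0.0093, "grip": -1}, {"x": 0.0406, "y": -0.034, "z": -0.0094, "grip": -1}, {"x": 0.0405, "y": -0.034, "z": -0.0093, "grip": -1}, {"x": 0.0406, "y": -0.034, "z": -0.0094, "grip": -1}, {"x": 0.0209, "y": -0.0456, "rz": -0.105, "grip": -1}, {"x": 0.0256, "y": -0.0432, "rz": -0.104, "grip": -1}, {"x": 0.0299, "y": -0.0403, "rz": -0.105, "grip": -1}, {"x": 0.0339, "y": -0.0369, "rz": -0.104, "grip": -1}]
[{"x": 0.0376, "y": -0.0332, "rz": -0.105, "grip": -1}, {"x": 0.0383, "y": -0.0197, "z": 0.0075, "rz": -0.148, "grip": -1}, {"x": 0.0408, "y": -0.0138, "z": 0.0075, "rz": -0.148, "grip": -1}, {"x": 0.0423, "y": -0.0077, "z": 0.0075, "rz": -0.149, "grip": -1}, {"x": 0.0431, "y": -0.0014, "z": 0.0075, "rz": -0.148, "grip": -1}]
end [0.458  0.2681 0.29  ] 17
```

Request:
play_rows --commands '[{"x": 0.0405,"y": -0.034,"z": -0.0093,"grip": -1},{"x": 0.0405,"y": -0.034,"z": -0.0093,"grip": -1},{"x": 0.0405,"y": -0.034,"z": -0.0093,"grip": -1},{"x": 0.0405,"y": -0.034,"z": -0.0093,"grip": -1},{"x": 0.0405,"y": -0.034,"z": -0.0093,"grip": -1},{"x": 0.0405,"y": -0.034,"z": -0.0093,"grip": -1},{"x": 0.0405,"y": -0.034,"z": -0.0093,"grip": -1},{"x": 0.0405,"y": -0.034,"z": -0.0093,"grip": -1},{"x": 0.021,"y": -0.0455,"rz": -0.105,"grip": -1},{"x": 0.0255,"y": -0.043,"rz": -0.105,"grip": -1},{"x": 0.03,"y": -0.0405,"rz": -0.105,"grip": -1},{"x": 0.034,"y": -0.037,"rz": -0.105,"grip": -1}]'

```text
invalid input at $.commands[0]: expected keys grip, x, y, z, rx, ry, rz
```

Request:
play_rows --commands '[{"x": 0.0375,"y": -0.033,"rz": -0.105,"grip": -1},{"x": 0.0385,"y": -0.0195,"z": 0.0075,"rz": -0.148,"grip": -1},{"x": 0.041,"y": -0.014,"z": 0.0075,"rz": -0.148,"grip": -1},{"x": 0.0425,"y": -0.0075,"z": 0.0075,"rz": -0.148,"grip": -1},{"x": 0.043,"y": -0.0015,"z": 0.0075,"rz": -0.148,"grip": -1},{"grip": -1}]'

```text
invalid input at $.commands[0]: expected keys grip, x, y, z, rx, ry, rz
```

```bash
cat > snap.py <<'E'
import sys
from h import *
tag=sys.argv[1]; cams=sys.argv[2:]
s=env.observe(); print("t",round(s["time_s"],2),"p",np.round(s["position"],4),"q",np.round(s["q"],2).tolist(),"w",round(s["grip_width"],4),"F",np.round(s["ft_force"],1))
print(np.round(s["tool_rot"],3).tolist())
open("kin.txt","a").write(repr((list(map(float,s["q"])),np.array(s["position"]).tolist(),np.array(s["tool_rot"]).tolist()))+"\n")
for c in cams:
    im=optics.get_image(c); cv2.imwrite(f"pics/{c}{tag}.png",im["color"]); np.savez(f"pics/{c}{tag}.npz",**im)
E
python3 snap.py 1 wrist side
```

```text
t 1.8 p [ 0.1885 -0.5167  0.2453] q [-82.3, 21.8, 74.33, 0.0, 83.86, -12.34] w 0.085 F [ 0.  -0.1  0.1]
[[0.939, 0.343, 0.0], [0.343, -0.939, -0.0], [-0.0, 0.0, -1.0]]
```

```bash
sed -i 's/zip(\["x","y","z","rx","ry","rz"\],list(d)+list(rv)) if abs(v)>0}/zip(["x","y","z","rx","ry","rz"],list(d)+list(rv))}/; s/if grip is not None: row\["grip"\]=grip/row={"grip":grip,**row}/' pl.py; tail -8 pl.py
```

```text
m=n-k
            d=R.T@(pos-p)/m; rv=Ro.from_matrix(R.T@Rt).as_rotvec()/m
            d=np.round(d,4); rv=np.round(rv,3)
            row={a:float(v) for a,v in zip(["x","y","z","rx","ry","rz"],list(d)+list(rv))}
            row={"grip":grip,**row}
            rows.append(row); p=p+R@d; R=R@Ro.from_rotvec(rv).as_matrix()
    for i in range(0,len(rows),12): print(json.dumps(rows[i:i+12]))
    print("end",np.round(p,4),len(rows)); return p,R
```

Request:
play_rows --commands '[{"grip": -1,"x": 0.0405,"y": -0.034,"z": -0.0093,"rx": 0,"ry": 0,"rz": 0},{"grip": -1,"x": 0.0405,"y": -0.034,"z": -0.0093,"rx": 0,"ry": 0,"rz": 0},{"grip": -1,"x": 0.0405,"y": -0.034,"z": -0.0093,"rx": 0,"ry": 0,"rz": 0},{"grip": -1,"x": 0.0405,"y": -0.034,"z": -0.0093,"rx": 0,"ry": 0,"rz": 0},{"grip": -1,"x": 0.0405,"y": -0.034,"z": -0.0093,"rx": 0,"ry": 0,"rz": 0},{"grip": -1,"x": 0.0405,"y": -0.034,"z": -0.0093,"rx": 0,"ry": 0,"rz": 0},{"grip": -1,"x": 0.0405,"y": -0.034,"z": -0.0093,"rx": 0,"ry": 0,"rz": 0},{"grip": -1,"x": 0.0405,"y": -0.034,"z": -0.0093,"rx": 0,"ry": 0,"rz": 0},{"grip": -1,"x": 0.021,"y": -0.0455,"z": 0,"rx": 0,"ry": 0,"rz": -0.105},{"grip": -1,"x": 0.0255,"y": -0.043,"z": 0,"rx": 0,"ry": 0,"rz": -0.105},{"grip": -1,"x": 0.03,"y": -0.0405,"z": 0,"rx": 0,"ry": 0,"rz": -0.105},{"grip": -1,"x": 0.034,"y": -0.037,"z": 0,"rx": 0,"ry": 0,"rz": -0.105}]'

```text
time_s: 3.4
position: [0.4155, 0.0516, 0.3199]
tool_rot: [[0.716, 0.698, 0.001], [0.698, -0.716, -0.0], [0.0, 0.001, -1.0]]
ft_force: [-0.0, -0.9, 0.3]
grip_width: 0.0851
```

Request:
play_rows --commands '[{"grip": -1,"x": 0.0375,"y": -0.033,"z": 0,"rx": 0,"ry": 0,"rz": -0.105},{"grip": -1,"x": 0.0385,"y": -0.0195,"z": 0.0075,"rx": 0,"ry": 0,"rz": -0.148},{"grip": -1,"x": 0.041,"y": -0.014,"z": 0.0075,"rx": 0,"ry": 0,"rz": -0.148},{"grip": -1,"x": 0.0425,"y": -0.0075,"z": 0.0075,"rx": 0,"ry": 0,"rz": -0.148},{"grip": -1,"x": 0.043,"y": -0.0015,"z": 0.0075,"rx": 0,"ry": 0,"rz": -0.148},{"grip": -1,"x": 0,"y": 0,"z": 0,"rx": 0,"ry": 0,"rz": 0}]'

```text
time_s: 4.15
position: [0.4575, 0.2702, 0.2886]
tool_rot: [[0.1, 0.995, -0.002], [0.995, -0.1, -0.0], [-0.0, -0.002, -1.0]]
ft_force: [-0.6, -0.5, -1.0]
grip_width: 0.0852
```

```bash
python3 snap.py 1 wrist side
```

```text
t 4.15 p [0.4575 0.2702 0.2886] q [17.78, 18.36, 72.41, 0.02, 89.32, 23.51] w 0.0852 F [-0.6 -0.5 -1. ]
[[0.1, 0.995, -0.002], [0.995, -0.1, -0.0], [-0.0, -0.002, -1.0]]
```

View pics/wrist1.png

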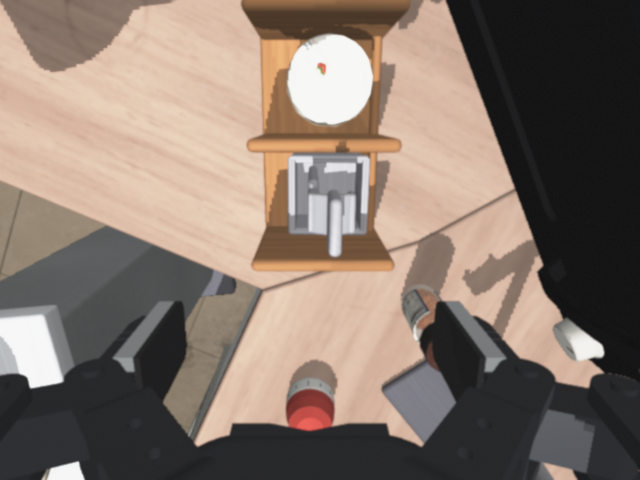

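```bash
cat > c.py <<'E'
from h import cloud
from fit import *
import sys
P=[];
for c in ["wrist","side"]:
    im=dict(np.load(f"pics/{c}1.npz")); W=cloud(im).reshape(-1,3); C=im["color"].reshape(-1,3).astype(int)
    grey=(C.max(1)-C.min(1))<40
    m=(np.hypot(W[:,0]-.467,W[:,1]-.27)<.05)&(W[:,2]>.018)&(W[:,2]<.2)&grey
    P.append(W[m])
    for x0 in [(.467,.27,-.1),(.462,.268,-.05)]:
        r=fit(W[m],"caddy",x0,z=.012); print(c,np.round(r[0],4),r[1],round(r[2],4))
    f=W[m]; f=f[f[:,2]>.155]; print(len(f),f.mean(0) if len(f) else 0, np.ptp(f,axis=0) if len(f) else 0)
r=fit(np.vstack(P),"caddy",(.467,.27,-.1),z=.012);print(np.round(r[0],4),r[1:])
E
python3 c.py
```

```text
wrist [ 0.4739  0.2743 -0.1041  0.012 ] 4971 0.0007
wrist [ 0.4739  0.2743 -0.1041  0.012 ] 4971 0.0007
872 [0.47342402 0.27652471 0.17449175] [0.01060072 0.03609359 0.02378863]
side [ 0.4679  0.2741 -0.0607  0.012 ] 989 0.0016
side [ 0.4739  0.2731 -0.1056  0.012 ] 990 0.0007
144 [0.47195278 0.27718015 0.16990935] [0.01088411 0.03600731 0.0253976 ]
[ 0.4739  0.2742 -0.1036  0.012 ] (5967, np.float64(0.0006894741916143345))
```

Request:
play_rows --commands '[{"grip": -1,"x": 0.003,"y": 0.008,"z": 0.026,"rx": 0,"ry": 0,"rz": 0},{"grip": -1,"x": 0.0026,"y": 0.008,"z": 0.026,"rx": 0,"ry": 0,"rz": 0},{"grip": -1,"x": 0,"y": 0,"z": 0.04,"rx": 0,"ry": 0,"rz": 0},{"grip": -1,"x": 0,"y": 0,"z": 0.0335,"rx": 0,"ry": 0,"rz": 0},{"grip": 1,"x": 0,"y": 0,"z": 0,"rx": 0,"ry": 0,"rz": 0},{"grip": 1,"x": 0,"y": 0,"z": 0,"rx": 0,"ry": 0,"rz": 0},{"grip": 1,"x": 0,"y": 0,"z": 0,"rx": 0,"ry": 0,"rz": 0},{"grip": 1,"x": 0,"y": 0,"z": 0,"rx": 0,"ry": 0,"rz": 0},{"grip": 1,"x": 0,"y": 0,"z": 0,"rx": 0,"ry": 0,"rz": 0},{"grip": 1,"x": 0,"y": 0,"z": 0,"rx": 0,"ry": 0,"rz": 0}]' --squeeze 70

```text
time_s: 5.5
position: [0.4743, 0.2722, 0.165]
tool_rot: [[0.104, 0.995, 0.001], [0.995, -0.104, 0.0], [0.0, 0.001, -1.0]]
ft_force: [-1.3, -0.5, 6.8]
grip_width: 0.0069
```

```bash
python3 snap.py 2
```

```text
t 5.5 p [0.4743 0.2722 0.165 ] q [17.45, 25.57, 82.38, 0.0, 71.99, 23.4] w 0.0069 F [-1.3 -0.5  6.8]
[[0.104, 0.995, 0.001], [0.995, -0.104, 0.0], [0.0, 0.001, -1.0]]
```

```bash
cat > kin.py <<'E'
import numpy as np
D=[eval(l) for l in open("kin.txt")]
e=0.117
A=[];b=[]
for q,p,R in D:
    q=np.radians(q); r,_=np.hypot(p[0],p[1]),0
    ph=np.arctan2(p[1],p[0])-q[0]; rp=r*np.cos(ph); lat=r*np.sin(ph)
    print("lat",lat,"rp",rp,"yaw chk",np.degrees(q[0]-q[5]),np.degrees(np.arctan2(R[1][1],R[0][1])))
    s=q[1]+q[2]
    A.append([1,np.sin(q[1]),np.sin(s),0]);b.append(rp)
    A.append([0,np.cos(q[1]),np.cos(s),1]);b.append(p[2])
x,res,rk,sv=np.linalg.lstsq(np.array(A),np.array(b),rcond=None)
print("a1,L2,L4,h-Lt",x,rk,sv,np.array(A)@x-b)
A=np.array(A)[:,1:]
x,res,rk,sv=np.linalg.lstsq(A,np.array(b),rcond=None)
print("a1=0: L2,L4,h-Lt",x,sv,A@x-b)
E
python3 kin.py
```

```text
lat 0.11750034681783605 rp 0.5372980882037929 yaw chk -69.95832167584604 -69.95833040985268
lat 0.11756731494498385 rp 0.5181648535706409 yaw chk -5.727074251854422 -5.727294202502421
lat 0.11750871452458357 rp 0.5340994954918984 yaw chk -5.956165706209942 -5.956845305208024
a1,L2,L4,h-Lt [0.05573713 0.29086184 0.37247821 0.01671493] 4 [2.58665499 2.29823952 0.15326005 0.0618255 ] [-0.00317977  0.00158467  0.00164116 -0.00088938  0.00153861 -0.00069529]
a1=0: L2,L4,h-Lt [ 0.3572506   0.40344918 -0.04037159] [2.40703906 1.78905994 0.07367133] [-0.00346374  0.00282471 -0.00221463  0.00461446  0.00392128 -0.00743917]
```

Request:
play_rows --commands '[{"grip": 1,"x": 0,"y": 0,"z": -0.005,"rx": 0,"ry": 0,"rz": 0},{"grip": 1,"x": 0,"y": 0,"z": -0.02,"rx": 0,"ry": 0,"rz": 0},{"grip": 1,"x": 0,"y": 0,"z": -0.03,"rx": 0,"ry": 0,"rz": 0},{"grip": 1,"x": 0,"y": 0,"z": -0.035,"rx": 0,"ry": 0,"rz": 0},{"grip": 1,"x": 0,"y": 0,"z": -0.035,"rx": 0,"ry": 0,"rz": 0},{"grip": 1,"x": 0,"y": 0,"z": -0.03,"rx": 0,"ry": 0,"rz": 0},{"grip": 1,"x": 0,"y": 0,"z": 0,"rx": 0,"ry": 0,"rz": 0}]'

```text
time_s: 6.38
position: [0.4746, 0.2723, 0.3207]
tool_rot: [[0.104, 0.995, 0.004], [0.995, -0.104, 0.001], [0.002, 0.004, -1.0]]
ft_force: [0.6, 0.6, -2.9]
grip_width: 0.0069
```

```bash
python3 snap.py 3 scene wrist; python3 kin.py
```

```text
t 6.38 p [0.4746 0.2723 0.3207] q [17.45, 19.05, 66.2, -0.0, 94.53, 23.4] w 0.0069 F [ 0.6  0.6 -2.9]
[[0.104, 0.995, 0.004], [0.995, -0.104, 0.001], [0.002, 0.004, -1.0]]
lat 0.11750034681783605 rp 0.5372980882037929 yaw chk -69.95832167584604 -69.95833040985268
lat 0.11756731494498385 rp 0.5181648535706409 yaw chk -5.727074251854422 -5.727294202502421
lat 0.11750871452458357 rp 0.5340994954918984 yaw chk -5.956165706209942 -5.956845305208024
lat 0.11749328301849787 rp 0.53436109614446 yaw chk -5.955353915595145 -5.955634861996068
a1,L2,L4,h-Lt [0.07440606 0.24258719 0.37439366 0.06138402] 4 [3.01407322 2.6206316  0.20726453 0.06851286] [-0.0005378   0.00122807  0.00701832 -0.00206307  0.00119272 -0.00016247
 -0.00767325  0.00099746]
a1=0: L2,L4,h-Lt [ 0.35464407  0.40790148 -0.0400678 ] [2.79360127 2.04645789 0.08832928] [-5.15741872e-06  2.32274183e-04  1.41617853e-03  2.38426912e-03
  7.03187611e-03 -1.08585048e-02 -1.21138450e-02  8.24196146e-03]
```

Run:
```python
from pl import *
plan([((.42,.05,.32),down(14)),((.508,-.144,.26),down(30.2)),((.508,-.144,.158),None,3)],grip=1)
```

```text
[{"grip": 1, "x": -0.0566, "y": -0.0076, "z": -0.0005, "rx": -0.001, "ry": 0.0, "rz": -0.087}, {"grip": 1, "x": -0.0557, "y": -0.0125, "z": -0.0005, "rx": -0.0, "ry": 0.0, "rz": -0.087}, {"grip": 1, "x": -0.0544, "y": -0.0173, "z": -0.0005, "rx": -0.001, "ry": 0.0, "rz": -0.087}, {"grip": 1, "x": -0.0527, "y": -0.022, "z": -0.0005, "rx": -0.0, "ry": 0.001, "rz": -0.087}, {"grip": 1, "x": -0.0524, "y": 0.0096, "z": 0.015, "rx": -0.0, "ry": -0.0, "rz": -0.071}, {"grip": 1, "x": -0.0529, "y": 0.0059, "z": 0.015, "rx": -0.0, "ry": -0.0, "rz": -0.071}, {"grip": 1, "x": -0.0533, "y": 0.0021, "z": 0.015, "rx": -0.0, "ry": -0.0, "rz": -0.071}, {"grip": 1, "x": -0.0532, "y": -0.0016, "z": 0.0149, "rx": -0.0, "ry": -0.0, "rz": -0.07}, {"grip": 1, "x": -0.0, "y": -0.0, "z": 0.034, "rx": 0.0, "ry": 0.0, "rz": 0.0}, {"grip": 1, "x": -0.0, "y": -0.0, "z": 0.034, "rx": 0.0, "ry": 0.0, "rz": 0.0}, {"grip": 1, "x": -0.0001, "y": -0.0, "z": 0.034, "rx": 0.0, "ry": 0.0, "rz": 0.0}]
end [ 0.508 -0.144  0.158] 11
```

View pics/scene3.png

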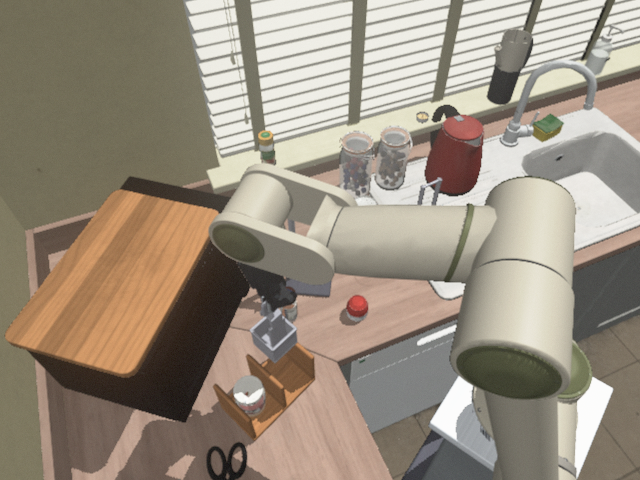

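Request:
play_rows --commands '[{"grip": 1,"x": -0.03,"y": -0.0036,"z": 0,"rx": 0,"ry": 0,"rz": -0.04},{"grip": 1,"x": -0.055,"y": -0.0105,"z": 0,"rx": 0,"ry": 0,"rz": -0.09},{"grip": 1,"x": -0.0545,"y": -0.0155,"z": 0,"rx": 0,"ry": 0,"rz": -0.09},{"grip": 1,"x": -0.0535,"y": -0.02,"z": 0,"rx": 0,"ry": 0,"rz": -0.09},{"grip": 1,"x": -0.027,"y": -0.011,"z": 0,"rx": 0,"ry": 0,"rz": -0.038},{"grip": 1,"x": -0.0524,"y": 0.0096,"z": 0.01,"rx": 0,"ry": 0,"rz": -0.071},{"grip": 1,"x": -0.0529,"y": 0.0059,"z": 0.01,"rx": 0,"ry": 0,"rz": -0.071},{"grip": 1,"x": -0.0533,"y": 0.0021,"z": 0.015,"rx": 0,"ry": 0,"rz": -0.071},{"grip": 1,"x": -0.0532,"y": -0.0016,"z": 0.015,"rx": 0,"ry": 0,"rz": -0.07},{"grip": 1,"x": 0,"y": 0,"z": 0.03,"rx": 0,"ry": 0,"rz": 0},{"grip": 1,"x": 0,"y": 0,"z": 0,"rx": 0,"ry": 0,"rz": 0},{"grip": 1,"x": 0,"y": 0,"z": 0,"rx": 0,"ry": 0,"rz": 0}]'

```text
time_s: 7.98
position: [0.5085, -0.1442, 0.2397]
tool_rot: [[-0.503, 0.864, 0.0], [0.864, 0.503, -0.0], [-0.0, 0.0, -1.0]]
ft_force: [0.4, 0.8, -2.3]
grip_width: 0.0068
```

```bash
python3 snap.py 4 side
python3 - <<'E'
from pl import *
plan([((.508,-.144,.158),down(30.2),3)],grip=1)
from h import cloud
from fit import *
im=dict(np.load("pics/side4.npz"));P=cloud(im).reshape(-1,3)
s=env.observe();p=s["position"]
m=(np.hypot(P[:,0]-p[0],P[:,1]-p[1])<.06)&(P[:,2]>.03)&(P[:,2]<p[2]-.02)
print(fit(P[m],"caddy",(p[0],p[1],.52),z=p[2]-.153,fz=True))
E
```

```text
t 7.97 p [ 0.5085 -0.1442  0.2397] q [-28.68, 19.89, 78.31, 0.0, 81.79, -58.9] w 0.0068 F [ 0.4  0.8 -2.3]
[[-0.503, 0.864, 0.0], [0.864, 0.503, -0.0], [-0.0, 0.0, -1.0]]
[{"grip": 1, "x": 0.0002, "y": -0.0002, "z": 0.0274, "rx": 0.0, "ry": 0.0, "rz": 0.0}, {"grip": 1, "x": 0.0002, "y": -0.0002, "z": 0.0274, "rx": 0.0, "ry": 0.001, "rz": 0.0}, {"grip": 1, "x": 0.0002, "y": -0.0001, "z": 0.0274, "rx": 0.001, "ry": 0.0, "rz": 0.001}]
end [ 0.508 -0.144  0.158] 3
(array([ 0.50777244, -0.14308569,  0.52797552,  0.08844292]), 1172, np.float64(0.0008924243017738049))
```

View pics/side4.png

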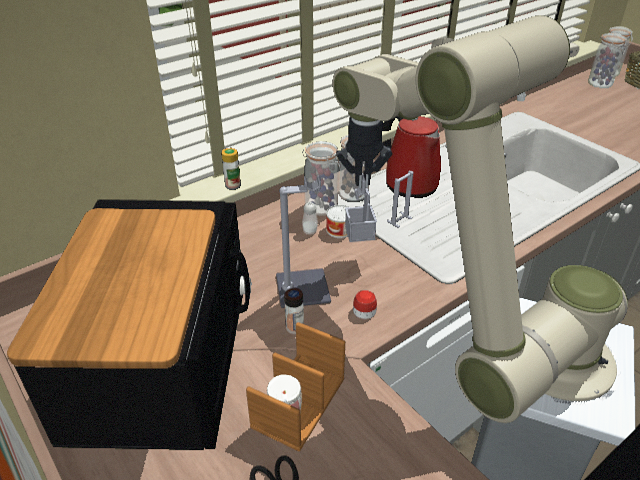

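Request:
play_rows --commands '[{"grip": 1,"x": 0,"y": 0,"z": 0.03,"rx": 0,"ry": 0,"rz": 0},{"grip": 1,"x": 0,"y": 0,"z": 0.03,"rx": 0,"ry": 0,"rz": 0},{"grip": 1,"x": 0,"y": 0,"z": 0.02,"rx": 0,"ry": 0,"rz": 0},{"grip": 1,"x": 0,"y": 0,"z": 0.004,"rx": 0,"ry": 0,"rz": 0},{"grip": 1,"x": 0,"y": 0,"z": 0.002,"rx": 0,"ry": 0,"rz": 0},{"grip": 1,"x": 0,"y": 0,"z": 0.001,"rx": 0,"ry": 0,"rz": 0},{"grip": 1,"x": 0,"y": 0,"z": 0,"rx": 0,"ry": 0,"rz": 0},{"grip": 1,"x": 0,"y": 0,"z": 0,"rx": 0,"ry": 0,"rz": 0}]'

```text
time_s: 9.02
position: [0.5091, -0.145, 0.1533]
tool_rot: [[-0.503, 0.864, 0.002], [0.864, 0.503, -0.001], [-0.002, 0.001, -1.0]]
ft_force: [0.1, -1.0, 4.8]
grip_width: 0.0068
```

```bash
python3 snap.py 5
```

```text
t 9.03 p [ 0.5091 -0.145   0.1533] q [-28.72, 24.7, 86.18, -0.0, 68.97, -58.91] w 0.0068 F [ 0.1 -1.   4.8]
[[-0.503, 0.864, 0.002], [0.864, 0.503, -0.001], [-0.002, 0.001, -1.0]]
```

Force turned from −2.3 to +4.8 N, so it is on the worktop. Release (slowly), wait, rise.

Request:
play_rows --commands '[{"grip": 0.6,"x": 0,"y": 0,"z": 0,"rx": 0,"ry": 0,"rz": 0},{"grip": 0.2,"x": 0,"y": 0,"z": 0,"rx": 0,"ry": 0,"rz": 0},{"grip": -0.3,"x": 0,"y": 0,"z": 0,"rx": 0,"ry": 0,"rz": 0},{"grip": -0.3,"x": 0,"y": 0,"z": 0,"rx": 0,"ry": 0,"rz": 0},{"grip": -0.3,"x": 0,"y": 0,"z": 0,"rx": 0,"ry": 0,"rz": 0},{"grip": -0.3,"x": 0,"y": 0,"z": -0.03,"rx": 0,"ry": 0,"rz": 0},{"grip": -0.3,"x": 0,"y": 0,"z": -0.05,"rx": 0,"ry": 0,"rz": 0},{"grip": -1,"x": 0,"y": 0,"z": -0.06,"rx": 0,"ry": 0,"rz": 0},{"grip": -1,"x": 0,"y": 0,"z": 0,"rx": 0,"ry": 0,"rz": 0}]'

```text
time_s: 10.15
position: [0.5096, -0.1451, 0.2966]
tool_rot: [[-0.503, 0.864, 0.008], [0.864, 0.503, -0.004], [-0.008, 0.005, -1.0]]
ft_force: [0.3, 0.5, -0.7]
grip_width: 0.0854
```

```bash
python3 snap.py 6 wrist scene;  python3 - <<'E'
from h import cloud
from fit import *
for c in ["wrist","scene"]:
    im=dict(np.load(f"pics/{c}6.npz"));P=cloud(im).reshape(-1,3)
    m=(np.hypot(P[:,0]-.508,P[:,1]+.144)<.06)&(P[:,2]>.003)&(P[:,2]<.18)
    print(c,fit(P[m],"caddy",(.508,-.144,.52)))
    m=(np.hypot(P[:,0]-.455,P[:,1]+.346)<.1)&(P[:,2]>.003)&(P[:,2]<.18)
    print(m.sum());
    if m.sum()>100: print(c,fit(P[m],"frame",(.455,-.346,-.41)))
E
```

```text
t 10.15 p [ 0.5096 -0.1451  0.2966] q [-28.71, 17.69, 72.1, 0.0, 89.68, -58.91] w 0.0854 F [ 0.3  0.5 -0.7]
[[-0.503, 0.864, 0.008], [0.864, 0.503, -0.004], [-0.008, 0.005, -1.0]]
wrist (array([ 0.50924204, -0.14412945,  0.52934221,  0.        ]), 5298, np.float64(0.0006264835893022239))
3307
wrist (array([ 0.45510875, -0.34596441, -0.48171985,  0.        ]), 609, np.float64(0.0009360284912012379))
scene (array([ 0.5060631 , -0.14269728,  0.53801037,  0.        ]), 907, np.float64(0.001054183580213074))
154
scene (array([ 0.455, -0.346, -0.41 ,  0.   ]), 0, np.float64(nan))
  return _methods._mean(a, axis=axis, dtype=dtype,
  ret = ret.dtype.type(ret / rcount)
```

View pics/wrist6.png

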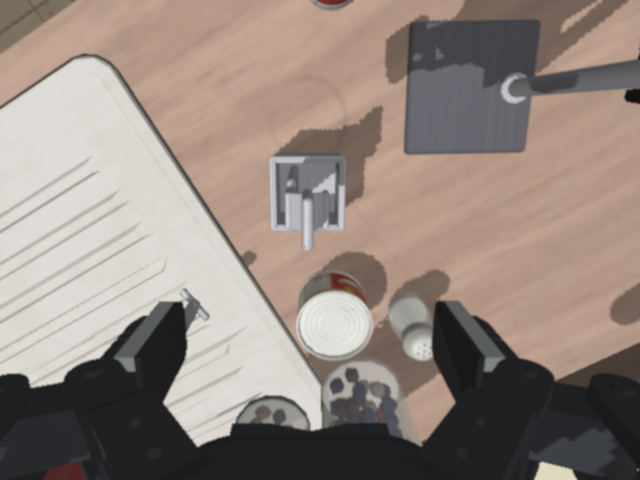

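```bash
cat > kin2.py <<'E'
import numpy as np
D=[eval(l) for l in open("kin.txt")]
A=[];b=[]
for q,p,R in D:
    q=np.radians(q); r=np.hypot(p[0],p[1])
    ph=np.arctan2(p[1],p[0])-q[0]; rp=r*np.cos(ph)
    s=q[1]+q[2]
    A.append([1,np.sin(q[1]),np.sin(s),np.cos(s),0]);b.append(rp)
    A.append([0,np.cos(q[1]),np.cos(s),-np.sin(s),1]);b.append(p[2])
A=np.array(A);b=np.array(b)
for idx,nm in [([0,1,2,3,4],"a1,L2,L4,off,h-Lt"),([1,2,3,4],"L2,L4,off,h-Lt")]:
    x,res,rk,sv=np.linalg.lstsq(A[:,idx],b,rcond=None); print(nm,x.round(4),sv.round(3)); print((A[:,idx]@x-b).round(4))
E
python3 kin2.py
```

```text
a1,L2,L4,off,h-Lt [ 0.0017  0.5331  0.3511  0.1032 -0.1094] [4.573 3.731 0.295 0.287 0.043]
[ 0.0005  0.      0.0011 -0.     -0.0001  0.0001 -0.0002  0.      0.0006
 -0.     -0.0004  0.     -0.0015 -0.0001]
L2,L4,off,h-Lt [ 0.5381  0.3512  0.1046 -0.1127] [4.522 2.731 0.294 0.092]
[ 0.0005 -0.      0.0011  0.      0.     -0.     -0.0001  0.0001  0.0004
 -0.     -0.0005 -0.     -0.0016  0.    ]
```

Request:
play_rows --commands '[{"grip": -1,"x": 0,"y": 0,"z": -0.01,"rx": -0.17,"ry": 0,"rz": 0},{"grip": -1,"x": 0,"y": 0,"z": 0,"rx": -0.17,"ry": 0,"rz": 0},{"grip": -1,"x": 0,"y": 0,"z": 0,"rx": -0.17,"ry": 0,"rz": 0},{"grip": -1,"x": 0,"y": 0,"z": 0,"rx": 0,"ry": 0,"rz": 0},{"grip": -1,"x": 0,"y": 0,"z": 0,"rx": 0,"ry": 0,"rz": 0}]'

```text
time_s: 10.88
position: [0.5085, -0.1447, 0.3017]
tool_rot: [[-0.503, 0.756, 0.419], [0.864, 0.439, 0.245], [0.001, 0.486, -0.874]]
ft_force: [0.8, -0.4, 1.2]
grip_width: 0.0852
```

```bash
python3 snap.py 7
cat > kin3.py <<'E'
import numpy as np
from scipy.optimize import least_squares
from scipy.spatial.transform import Rotation as Ro
D=[eval(l) for l in open("kin.txt")]
def rot(ax,a):
    return Ro.from_rotvec(np.array(ax)*a).as_matrix()
def fk(q,x):
    L2,L4,off,h,Lt,lat1,lat2,a5=x
    q=np.radians(q)
    R=rot([0,0,1],q[0]); p=np.array([0,0,h])
    R=R@rot([0,1,0],q[1]); p=p+R@[0,lat1,L2]
    R=R@rot([0,1,0],q[2]); p=p+R@[off,0,L4]
    R=R@rot([0,0,1],q[3]); p=p+R@[0,lat2,0]
    R=R@rot([0,1,0],q[4]); p=p+R@[a5,0,0]
    R=R@rot([0,0,1],q[5])
    p=p+R@[0,0,Lt]
    return p,R
X0=[.538,.351,.1046,.15,.26,.1175,0,0]
def solve(D):
    # tool frame in flange: at q=0.. tool down x outward y: compare
    def f(x):
        r=[]
        for q,p,R in D:
            pp,RR=fk(q,x); r+=list(pp-p)
        return np.array(r)
    return least_squares(f,X0)
if __name__=="__main__":
    s=solve(D); print(s.x.round(4)); print(np.abs(s.fun).reshape(-1,3).max(1).round(4))
    for q,p,R in D[-2:]:
        print((fk(q,s.x)[1].T@np.array(R)).round(3).tolist())
E
python3 kin3.py
```

```text
t 10.88 p [ 0.5085 -0.1447  0.3017] q [-41.65, 11.04, 85.56, 28.47, 75.52, -77.16] w 0.0852 F [ 0.8 -0.4  1.2]
[[-0.503, 0.756, 0.419], [0.864, 0.439, 0.245], [0.001, 0.486, -0.874]]
[ 0.5371  0.3508  0.103   0.1301  0.2435  0.1175  0.     -0.    ]
[0. 0. 0. 0. 0. 0. 0. 0.]
[[0.0, -1.0, -0.0], [1.0, 0.0, 0.0], [-0.0, -0.0, 1.0]]
[[-0.0, -1.0, -0.0], [1.0, 0.0, 0.0], [-0.0, -0.0, 1.0]]
```

```bash
cat > ik.py <<'E'
from kin3 import *
X=solve(D).x
TZ=np.array([[0,-1,0],[1,0,0],[0,0,1.]])
LO=np.array([-178.18,-50.72,12.68,-81.47,9.98,-165.26]);HI=np.array([178.18,133.34,142.11,261.47,163.14,165.26])
def FK(q):
    p,R=fk(q,X); return p,R@TZ
def IK(p,R):
    """analytic; returns q list (deg) elbow-up solutions"""
    L2,L4,off,h,Lt,lat=X[:6]; p=np.array(p);R=np.array(R)
    w=p-R[:,2]*Lt
    r=np.hypot(w[0],w[1])
    if r<lat: return None
    q1=np.arctan2(w[1],w[0])-np.arcsin(lat/r); rp=np.sqrt(r*r-lat*lat); z=w[2]-h
    Lf=np.hypot(L4,off); be=np.arctan2(off,L4) # forearm effective angle = s+be
    d2=rp*rp+z*z; c=(d2-L2**2-Lf**2)/(2*L2*Lf)
    if abs(c)>1: return None
    e=np.arccos(c); q3=e-be
    ang=np.arctan2(rp,z); q2=ang-np.arctan2(Lf*np.sin(e),L2+Lf*np.cos(e))
    R03=rot([0,0,1],q1)@rot([0,1,0],q2+q3)
    M=R03.T@R@TZ.T
    q5=np.arccos(np.clip(M[2,2],-1,1)); q4=np.arctan2(M[1,2],M[0,2]); q6=np.arctan2(M[2,1],-M[2,0])
    q=np.degrees([q1,q2,q3,q4,q5,q6])
    if q[3]<LO[3]: q[3]+=360
    return q
def margin(q): return np.minimum(q-LO,HI-q)
def fwd(yaw,pitch,xup=True):
    """tool z pointing along yaw, pitched down by pitch (rad)"""
    z=np.array([np.cos(pitch)*np.cos(yaw),np.cos(pitch)*np.sin(yaw),-np.sin(pitch)])
    y=np.array([np.sin(yaw),-np.cos(yaw),0])*(1 if xup else -1)   # x=y×z
    return np.stack([np.cross(y,z),y,z],1)
E
python3 - <<'E'
from ik import *
for q,p,R in D[-2:]: print(np.round(IK(p,R)-q,3))
yaw=.529; c=np.array([.509,-.144]); seat=np.array([.575,-.001])
ux=np.array([np.cos(yaw),np.sin(yaw)])
def tgt(base,z0,pitch,gz,xup,back=0.):
    R=fwd(yaw,pitch,xup); g=np.append(base-ux*.013,z0+gz); return g+R[:,2]*(.005-back),R
for pd in [0,10,20,30,40,50,60]:
  for xup in [True,False]:
    out=[]
    for nm,b,z0,bk in [("pre",c,0,.1),("grasp",c,0,0),("insert",seat-ux*.06,.07,0),("hang",seat,.042,0)]:
        q=IK(*tgt(b,z0,np.radians(pd),.085,xup,bk))
        out.append((nm,q.round(0).astype(int).tolist(),int(margin(q).min()),) if q is not None else nm)
    print(pd,xup,*out)
E
```

```text
[ 0.  0. -0. -0.  0.  0.]
[-0.  0. -0.  0.  0. -0.]
0 True ('pre', [-75, 54, 121, 74, 91, -85], 21) ('grasp', [-60, 54, 118, 90, 90, -82], 23) ('insert', [-47, 44, 127, 102, 88, -81], 14) ('hang', [-38, 48, 122, 112, 86, -80], 20)
0 False ('pre', [-75, 54, 121, 74, 91, 95], 21) ('grasp', [-60, 54, 118, 90, 90, 98], 23) ('insert', [-47, 44, 127, 102, 88, 99], 14) ('hang', [-38, 48, 122, 112, 86, 100], 20)
10 True ('pre', [-75, 45, 121, 73, 84, -77], 20) ('grasp', [-59, 48, 118, 88, 80, -76], 23) ('insert', [-47, 36, 126, 99, 77, -73], 15) ('hang', [-37, 41, 121, 109, 74, -73], 21)
10 False ('pre', [-75, 45, 121, 73, 84, 103], 20) ('grasp', [-59, 48, 118, 88, 80, 104], 23) ('insert', [-47, 36, 126, 99, 77, 107], 15) ('hang', [-37, 41, 121, 109, 74, 107], 21)
20 True ('pre', [-72, 36, 120, 71, 77, -66], 22) ('grasp', [-58, 42, 118, 84, 71, -68], 24) ('insert', [-45, 30, 124, 94, 66, -62], 18) ('hang', [-36, 35, 119, 103, 62, -63], 23)
20 False ('pre', [-72, 36, 120, 71, 77, 114], 22) ('grasp', [-58, 42, 118, 84, 71, 112], 24) ('insert', [-45, 30, 124, 94, 66, 118], 18) ('hang', [-36, 35
[... 749 characters left out ...]
'pre', [-57, 19, 109, 47, 61, -24], 33) ('grasp', [-48, 29, 110, 57, 48, -31], 32) ('insert', [-34, 19, 110, 54, 46, -12], 31) ('hang', [-27, 25, 106, 57, 40, -9], 29)
50 False ('pre', [-57, 19, 109, 47, 61, 156], 9) ('grasp', [-48, 29, 110, 57, 48, 149], 15) ('insert', [-34, 19, 110, 54, 46, 168], -2) ('hang', [-27, 25, 106, 57, 40, 171], -5)
60 True ('pre', [-50, 17, 103, 35, 59, -8], 38) ('grasp', [-43, 27, 106, 42, 46, -13], 35) ('insert', [-30, 18, 105, 36, 47, 7], 36) ('hang', [-23, 24, 101, 37, 42, 12], 32)
60 False ('pre', [-50, 17, 103, 35, 59, 172], -6) ('grasp', [-43, 27, 106, 42, 46, 167], -1) ('insert', [-30, 18, 105, 36, 47, -173], -7) ('hang', [-23, 24, 101, 37, 42, -168], -2)
```

Run:
```python
from pl import *
plan([((.455,-.346,.29),down(-114))],grip=-1,tstep=0.183)
```

```text
[{"grip": -1, "x": -0.0105, "y": -0.0096, "z": -0.0044, "rx": 0.015, "ry": -0.045, "rz": 0.175}, {"grip": -1, "x": -0.0122, "y": -0.0077, "z": -0.0038, "rx": 0.014, "ry": -0.045, "rz": 0.175}, {"grip": -1, "x": -0.0135, "y": -0.0055, "z": -0.0031, "rx": 0.014, "ry": -0.045, "rz": 0.175}, {"grip": -1, "x": -0.0144, "y": -0.0031, "z": -0.0024, "rx": 0.014, "ry": -0.045, "rz": 0.175}, {"grip": -1, "x": -0.0148, "y": -0.0005, "z": -0.0017, "rx": 0.014, "ry": -0.045, "rz": 0.175}, {"grip": -1, "x": -0.0147, "y": 0.002, "z": -0.001, "rx": 0.014, "ry": -0.046, "rz": 0.175}, {"grip": -1, "x": -0.0142, "y": 0.0046, "z": -0.0004, "rx": 0.015, "ry": -0.046, "rz": 0.175}, {"grip": -1, "x": -0.0132, "y": 0.007, "z": 0.0001, "rx": 0.015, "ry": -0.045, "rz": 0.175}, {"grip": -1, "x": -0.0117, "y": 0.0092, "z": 0.0006, "rx": 0.014, "ry": -0.045, "rz": 0.175}, {"grip": -1, "x": -0.0099, "y": 0.0111, "z": 0.0009, "rx": 0.014, "ry": -0.046, "rz": 0.175}, {"grip": -1, "x": -0.0078, "y": 0.0126, "z": 0.0011, "rx": 0.015, "ry": -0.046, "rz": 0.174}, {"grip": -1, "x": -0.0055, "y": 0.0138, "z": 0.0013, "rx": 0.014, "ry": -0.045, "rz": 0.175}]
[{"grip": -1, "x": -0.0029, "y": 0.0146, "z": 0.0012, "rx": 0.015, "ry": -0.046, "rz": 0.174}, {"grip": -1, "x": -0.0003, "y": 0.0148, "z": 0.0011, "rx": 0.014, "ry": -0.045, "rz": 0.175}]
end [ 0.455 -0.346  0.29 ] 14
```

Request:
play_rows --commands '[{"grip": -1,"x": -0.0105,"y": -0.0096,"z": -0.0044,"rx": 0.015,"ry": -0.045,"rz": 0.175},{"grip": -1,"x": -0.0122,"y": -0.0077,"z": -0.0038,"rx": 0.014,"ry": -0.045,"rz": 0.175},{"grip": -1,"x": -0.0135,"y": -0.0055,"z": -0.0031,"rx": 0.014,"ry": -0.045,"rz": 0.175},{"grip": -1,"x": -0.0144,"y": -0.0031,"z": -0.0024,"rx": 0.014,"ry": -0.045,"rz": 0.175},{"grip": -1,"x": -0.0148,"y": -0.0005,"z": -0.0017,"rx": 0.014,"ry": -0.045,"rz": 0.175},{"grip": -1,"x": -0.0147,"y": 0.002,"z": -0.001,"rx": 0.014,"ry": -0.046,"rz": 0.175},{"grip": -1,"x": -0.0142,"y": 0.0046,"z": -0.0004,"rx": 0.015,"ry": -0.046,"rz": 0.175},{"grip": -1,"x": -0.0132,"y": 0.007,"z": 0.0001,"rx": 0.015,"ry": -0.045,"rz": 0.175},{"grip": -1,"x": -0.0117,"y": 0.0092,"z": 0.0006,"rx": 0.014,"ry": -0.045,"rz": 0.175},{"grip": -1,"x": -0.0099,"y": 0.0111,"z": 0.0009,"rx": 0.014,"ry": -0.046,"rz": 0.175},{"grip": -1,"x": -0.0078,"y": 0.0126,"z": 0.0011,"rx": 0.015,"ry": -0.046,"rz": 0.174},{"grip": -1,"x": -0.0055,"y": 0.0138,"z": 0.0013,"rx": 0.014,"ry": -0.045,"rz": 0.175}]'

```text
time_s: 12.38
position: [0.4635, -0.3172, 0.2919]
tool_rot: [[0.994, -0.076, 0.081], [-0.072, -0.996, -0.05], [0.085, 0.044, -0.995]]
ft_force: [-0.5, 0.6, 0.7]
grip_width: 0.0855
```

Request:
play_rows --commands '[{"grip": -1,"x": -0.0029,"y": 0.0146,"z": 0.0012,"rx": 0.015,"ry": -0.046,"rz": 0.174},{"grip": -1,"x": -0.0003,"y": 0.0148,"z": 0.0011,"rx": 0.014,"ry": -0.045,"rz": 0.175},{"grip": -1,"x": 0,"y": 0,"z": 0,"rx": 0,"ry": 0,"rz": 0},{"grip": -1,"x": 0,"y": 0,"z": 0,"rx": 0,"ry": 0,"rz": 0}]'

```text
time_s: 12.88
position: [0.4555, -0.3452, 0.2902]
tool_rot: [[0.915, -0.403, 0.003], [-0.403, -0.915, -0.0], [0.003, -0.001, -1.0]]
ft_force: [-0.0, 0.2, -0.6]
grip_width: 0.0853
```

```bash
python3 snap.py 8 wrist side;  cat > d.py <<'E'
from h import cloud
from fit import *
for c in ["wrist","side"]:
    im=dict(np.load(f"pics/{c}8.npz"));P=cloud(im).reshape(-1,3)
    m=(np.hypot(P[:,0]-.455,P[:,1]+.346)<.06)&(P[:,2]>.003)&(P[:,2]<.18)
    print(c,fit(P[m],"frame",(.455,-.346,-.42)),fit(P[m],"frame",(.455,-.346,-.42),fz=True))
    t=P[m&(P[:,2]>.13)]; print(len(t),t.mean(0) if len(t) else 0, np.percentile(t[:,2],[5,50,95]) if len(t) else 0)
    n=(np.hypot(P[:,0]-.455,P[:,1]+.346)<.06)&(np.abs(P[:,2])<.02); print("floor",np.nanmedian(P[n][:,2]))
E
python3 d.py
```

```text
t 12.88 p [ 0.4555 -0.3452  0.2902] q [-49.07, 22.44, 65.91, 0.12, 91.52, 64.7] w 0.0853 F [-0.   0.2 -0.6]
[[0.915, -0.403, 0.003], [-0.403, -0.915, -0.0], [0.003, -0.001, -1.0]]
wrist (array([ 0.45622335, -0.34757771, -0.41672563,  0.        ]), 3110, np.float64(0.000645954553039044)) (array([ 0.45629079, -0.34759052, -0.41651628, -0.00059891]), 3110, np.float64(0.0005009409232949345))
1464 [ 0.45762378 -0.34794937  0.14640843] [0.14045401 0.14690455 0.1495361 ]
floor 3.5909073619666554e-05
side (array([ 0.45677313, -0.34652381, -0.41048947,  0.        ]), 596, np.float64(0.0014224952429168687)) (array([ 0.45643771, -0.3463579 , -0.41569671,  0.00380364]), 598, np.float64(0.001387555271223888))
104 [ 0.45589962 -0.34463286  0.1436552 ] [0.13189889 0.14520777 0.1516996 ]
floor 0.0021655304834867772
```

View pics/wrist8.png

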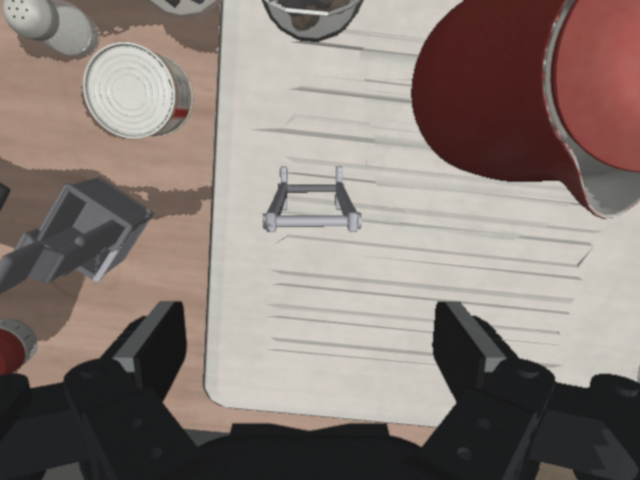

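Request:
play_rows --commands '[{"grip": -1,"x": 0.0016,"y": 0.0017,"z": 0.03,"rx": 0,"ry": 0,"rz": 0},{"grip": -1,"x": 0,"y": 0,"z": 0.05,"rx": 0,"ry": 0,"rz": 0},{"grip": -1,"x": 0,"y": 0,"z": 0.05,"rx": 0,"ry": 0,"rz": 0},{"grip": -1,"x": 0,"y": 0,"z": 0.03,"rx": 0,"ry": 0,"rz": 0},{"grip": -1,"x": 0,"y": 0,"z": 0,"rx": 0,"ry": 0,"rz": 0},{"grip": -0.5,"x": 0,"y": 0,"z": 0,"rx": 0,"ry": 0,"rz": 0},{"grip": 0,"x": 0,"y": 0,"z": 0,"rx": 0,"ry": 0,"rz": 0},{"grip": 1,"x": 0,"y": 0,"z": 0,"rx": 0,"ry": 0,"rz": 0},{"grip": 1,"x": 0,"y": 0,"z": 0,"rx": 0,"ry": 0,"rz": 0},{"grip": 1,"x": 0,"y": 0,"z": 0,"rx": 0,"ry": 0,"rz": 0}]' --squeeze 60

```text
time_s: 14.22
position: [0.4571, -0.3485, 0.1324]
tool_rot: [[0.914, -0.406, 0.006], [-0.406, -0.914, -0.002], [0.007, -0.0, -1.0]]
ft_force: [0.5, 1.4, 7.1]
grip_width: 0.0608
```

```bash
python3 snap.py 9 wrist
```

```text
t 14.22 p [ 0.4571 -0.3485  0.1324] q [-49.2, 29.99, 80.51, 0.19, 69.15, 64.71] w 0.0608 F [0.5 1.4 7.1]
[[0.914, -0.406, 0.006], [-0.406, -0.914, -0.002], [0.007, -0.0, -1.0]]
```

View pics/wrist9.png

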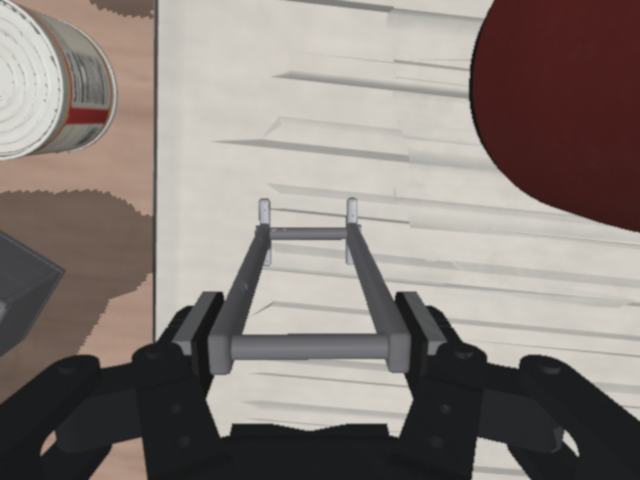

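Request:
play_rows --commands '[{"grip": 1,"x": 0,"y": 0,"z": -0.01,"rx": 0,"ry": 0,"rz": 0},{"grip": 1,"x": 0,"y": 0,"z": -0.03,"rx": 0,"ry": 0,"rz": 0},{"grip": 1,"x": 0,"y": 0,"z": -0.05,"rx": 0,"ry": 0,"rz": 0},{"grip": 1,"x": 0,"y": 0,"z": -0.05,"rx": 0,"ry": 0,"rz": 0},{"grip": 1,"x": 0,"y": 0,"z": -0.05,"rx": 0,"ry": 0,"rz": 0},{"grip": 1,"x": 0,"y": 0,"z": -0.02,"rx": 0,"ry": 0,"rz": 0},{"grip": 1,"x": 0,"y": 0,"z": 0,"rx": 0,"ry": 0,"rz": 0}]'

```text
time_s: 15.15
position: [0.4556, -0.3482, 0.3421]
tool_rot: [[0.914, -0.407, 0.006], [-0.407, -0.914, -0.002], [0.006, -0.0, -1.0]]
ft_force: [-0.2, -0.2, -2.7]
grip_width: 0.0609
```

```bash
python3 snap.py 10 side
cat > e.py <<'E'
from h import cloud
from fit import *
A=[]
for f in ["scene0","side0","wrist6","side8","side10","scene6"]:
    im=dict(np.load(f"pics/{f}.npz"));P=cloud(im).reshape(-1,3)
    m=(np.hypot(P[:,0]-.6,P[:,1]-.02)<.14)&(P[:,2]>.006)&(P[:,2]<.34)
    P=P[m]
    if len(P)<100: print(f,len(P)); continue
    r=fit(P,"stand",(.575,-.001,.53)); print(f,np.round(r[0],4),r[1],round(r[2],4), (P[:,2]>.25).sum())
    A.append(P)
r=fit(np.vstack(A),"stand",(.575,-.001,.53)); print(np.round(r[0],4))
im=dict(np.load("pics/side10.npz"));P=cloud(im).reshape(-1,3)
m=(np.hypot(P[:,0]-.456,P[:,1]+.347)<.06)&(P[:,2]>.1)&(P[:,2]<.33)
for z in (.2,.205,.21): print(fit(P[m],"frame",(.456,-.347,-.415),z=z,fz=True))
E
python3 e.py
```

```text
t 15.15 p [ 0.4556 -0.3482  0.3421] q [-49.28, 21.5, 59.09, 0.15, 99.1, 64.74] w 0.0609 F [-0.2 -0.2 -2.7]
[[0.914, -0.407, 0.006], [-0.407, -0.914, -0.002], [0.006, -0.0, -1.0]]
scene0 [ 5.745e-01 -5.000e-04  5.460e-01  0.000e+00] 2072 0.0015 485
side0 [ 0.5755 -0.0014  0.5217  0.    ] 2245 0.0014 496
wrist6 [0.5758 0.001  0.5333 0.    ] 19092 0.001 759
side8 [ 0.5755 -0.0012  0.5169  0.    ] 2243 0.0014 493
side10 [ 0.5753 -0.0017  0.522   0.    ] 2247 0.0014 491
scene6 [5.741e-01 1.000e-04 5.320e-01 0.000e+00] 2085 0.0015 514
[ 5.761e-01 -2.000e-04  5.328e-01  0.000e+00]
(array([ 0.45566803, -0.34676906, -0.41749555,  0.21233028]), 554, np.float64(0.001235979736179611))
(array([ 0.45566803, -0.34676906, -0.41749554,  0.21233028]), 554, np.float64(0.0012359797590666584))
(array([ 0.45566803, -0.34676906, -0.41749555,  0.21233028]), 554, np.float64(0.0012359797328308471))
```

View pics/side10.png

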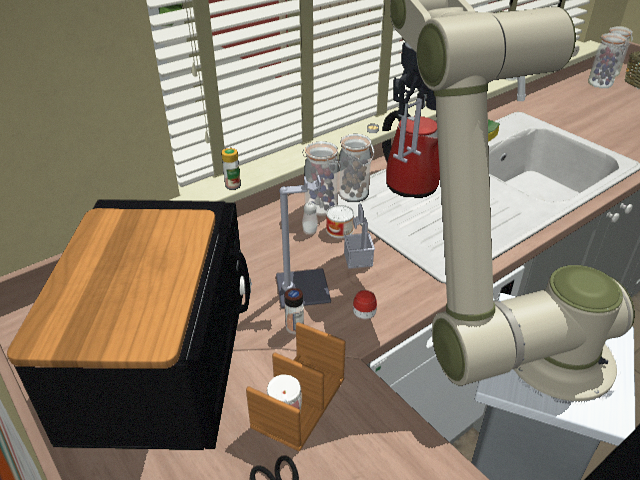

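Run:
```python
from pl import *
plan([((.5237,-.031,.343),down(-59.6))],grip=1)
```

```text
[{"grip": 1, "x": -0.0111, "y": -0.0529, "z": -0.0004, "rx": 0.0, "ry": -0.001, "rz": -0.158}, {"grip": 1, "x": -0.0026, "y": -0.054, "z": -0.0004, "rx": -0.0, "ry": -0.001, "rz": -0.158}, {"grip": 1, "x": 0.0059, "y": -0.0537, "z": -0.0004, "rx": -0.0, "ry": -0.0, "rz": -0.158}, {"grip": 1, "x": 0.0143, "y": -0.0521, "z": -0.0004, "rx": -0.0, "ry": -0.001, "rz": -0.158}, {"grip": 1, "x": 0.0223, "y": -0.0492, "z": -0.0004, "rx": -0.0, "ry": -0.0, "rz": -0.159}, {"grip": 1, "x": 0.0298, "y": -0.0451, "z": -0.0004, "rx": -0.0, "ry": -0.001, "rz": -0.158}]
end [ 0.5237 -0.031   0.343 ] 6
```

Request:
play_rows --commands '[{"grip": 1,"x": -0.011,"y": -0.053,"z": 0,"rx": 0,"ry": -0.001,"rz": -0.158},{"grip": 1,"x": -0.0026,"y": -0.054,"z": 0,"rx": 0,"ry": -0.001,"rz": -0.158},{"grip": 1,"x": 0.006,"y": -0.0537,"z": 0,"rx": 0,"ry": -0.001,"rz": -0.158},{"grip": 1,"x": 0.0143,"y": -0.0521,"z": 0,"rx": 0,"ry": -0.001,"rz": -0.158},{"grip": 1,"x": 0.0223,"y": -0.0492,"z": 0,"rx": 0,"ry": -0.001,"rz": -0.158},{"grip": 1,"x": 0.0298,"y": -0.0451,"z": 0,"rx": 0,"ry": -0.001,"rz": -0.158},{"grip": 1,"x": 0,"y": 0,"z": 0,"rx": 0,"ry": 0,"rz": 0},{"grip": 1,"x": 0,"y": 0,"z": 0,"rx": 0,"ry": 0,"rz": 0}]'

```text
time_s: 16.2
position: [0.5239, -0.0314, 0.3395]
tool_rot: [[0.864, 0.504, -0.005], [0.504, -0.864, 0.0], [-0.004, -0.003, -1.0]]
ft_force: [0.9, -0.5, -2.3]
grip_width: 0.0609
```

```bash
python3 snap.py 11 wrist side
python3 - <<'E'
from h import cloud
from fit import *
im=dict(np.load("pics/wrist11.npz"));P=cloud(im).reshape(-1,3)
yaw=.53;S=np.array([.5755,-.0005])
c,s=np.cos(yaw),np.sin(yaw)
d=P[:,:2]-S; L=np.stack([c*d[:,0]+s*d[:,1],-s*d[:,0]+c*d[:,1],P[:,2]],1)
# trough lips in stand coords
m=(L[:,0]>-.03)&(L[:,0]<.03)&(abs(L[:,1])<.025)&(L[:,2]>.28)&(L[:,2]<.33)
q=L[m]; print(m.sum()); 
for lo in range(-30,30,4):
    k=(q[:,0]>lo/1e3)&(q[:,0]<=(lo+4)/1e3)
    if k.sum(): print(lo,k.sum(),q[k].mean(0).round(4),q[k,1].min().round(4),q[k,1].max().round(4))
m=(L[:,0]>-.09)&(L[:,0]<-.03)&(abs(L[:,1])<.05)&(L[:,2]>.34)&(L[:,2]<.37); q=L[m]
print("top bar",m.sum(),np.median(q,axis=0).round(4))
im=dict(np.load("pics/side11.npz"));P=cloud(im).reshape(-1,3)
m=(np.hypot(P[:,0]-.524,P[:,1]+.031)<.045)&(P[:,2]>.2)&(P[:,2]<.33)
print(fit(P[m],"frame",(.524,-.031,.53),z=.21,fz=True))
E
```

```text
t 16.2 p [ 0.5239 -0.0314  0.3395] q [-16.34, 16.48, 66.94, -0.06, 96.83, 43.38] w 0.0609 F [ 0.9 -0.5 -2.3]
[[0.864, 0.504, -0.005], [0.504, -0.864, 0.0], [-0.004, -0.003, -1.0]]
8544
-18 514 [-0.0153 -0.0004  0.3126] -0.0148 0.0131
-14 1034 [-0.0121 -0.0008  0.3069] -0.0148 0.0128
-10 739 [-0.008  -0.0009  0.2991] -0.0147 0.0129
-6 752 [-0.004  -0.0008  0.2967] -0.0147 0.013
-2 683 [ 1.00e-04 -6.00e-04  2.95e-01] -0.0143 0.0134
2 697 [ 0.004  -0.0006  0.2967] -0.0145 0.0135
6 779 [ 0.0081 -0.0005  0.299 ] -0.0144 0.0134
10 890 [ 0.0122 -0.0005  0.3071] -0.0144 0.0136
14 669 [ 0.0156 -0.0006  0.3116] -0.014 0.0135
18 559 [ 0.02   -0.0004  0.2929] -0.0113 0.0107
22 610 [ 0.0239 -0.0003  0.2929] -0.0112 0.0107
26 618 [ 0.028  -0.0003  0.2929] -0.0111 0.0106
top bar 12433 [-0.0564 -0.0006  0.3543]
(array([ 0.52206193, -0.0327789 ,  0.52672592,  0.20972036]), 580, np.float64(0.0009699696362386501))
```

View pics/wrist11.png

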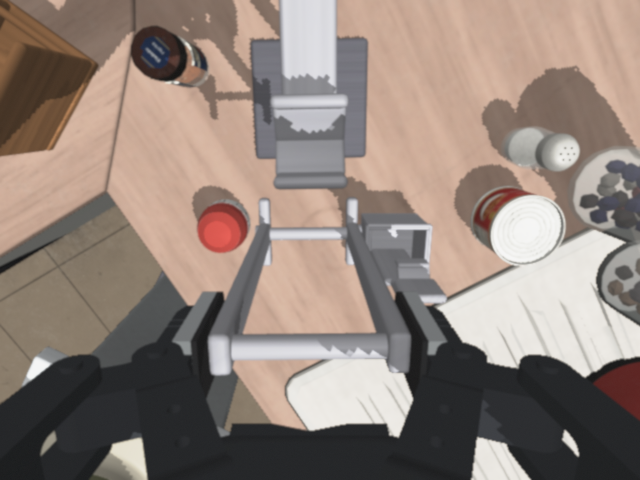

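View pics/side11.png

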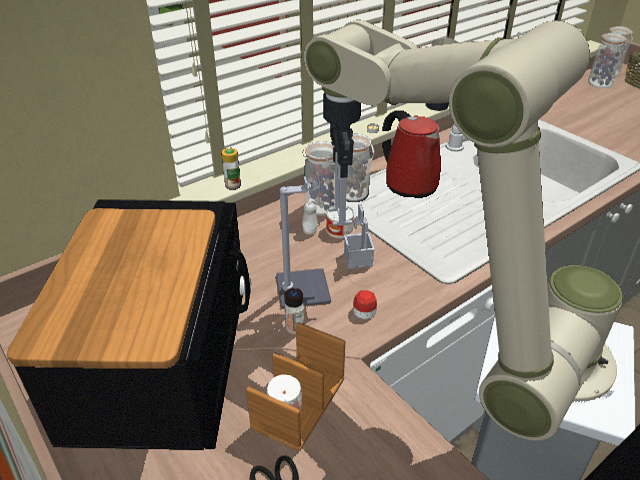

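Request:
play_rows --commands '[{"grip": 1,"x": 0.015,"y": 0,"z": 0,"rx": 0,"ry": 0,"rz": 0},{"grip": 1,"x": 0.025,"y": 0,"z": 0,"rx": 0,"ry": 0,"rz": 0},{"grip": 1,"x": 0.02,"y": 0,"z": 0,"rx": 0,"ry": 0,"rz": 0},{"grip": 1,"x": 0,"y": 0,"z": 0,"rx": 0,"ry": 0,"rz": 0},{"grip": 1,"x": 0,"y": 0,"z": 0.015,"rx": 0,"ry": 0,"rz": 0},{"grip": 1,"x": 0,"y": 0,"z": 0.015,"rx": 0,"ry": 0,"rz": 0},{"grip": 1,"x": 0,"y": 0,"z": 0.01,"rx": 0,"ry": 0,"rz": 0},{"grip": 1,"x": 0,"y": 0,"z": 0,"rx": 0,"ry": 0,"rz": 0}]'

```text
time_s: 17.3
position: [0.5757, -0.0011, 0.2999]
tool_rot: [[0.864, 0.504, -0.004], [0.504, -0.864, 0.0], [-0.003, -0.002, -1.0]]
ft_force: [-0.4, 0.1, -1.1]
grip_width: 0.0612
```

```bash
python3 snap.py 12 wrist
```

```text
t 17.3 p [ 0.5757 -0.0011  0.2999] q [-11.88, 22.8, 63.76, -0.03, 93.65, 47.84] w 0.0612 F [-0.4  0.1 -1.1]
[[0.864, 0.504, -0.004], [0.504, -0.864, 0.0], [-0.003, -0.002, -1.0]]
```

View pics/wrist12.png

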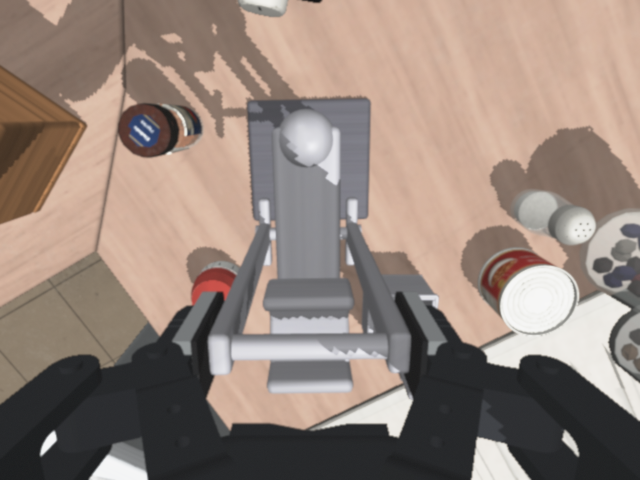

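Request:
play_rows --commands '[{"grip": 1,"x": 0,"y": 0,"z": 0.007,"rx": 0,"ry": 0,"rz": 0},{"grip": 1,"x": 0,"y": 0,"z": 0.003,"rx": 0,"ry": 0,"rz": 0},{"grip": 1,"x": 0,"y": 0,"z": 0.002,"rx": 0,"ry": 0,"rz": 0},{"grip": 1,"x": 0,"y": 0,"z": 0,"rx": 0,"ry": 0,"rz": 0}]'

```text
time_s: 17.85
position: [0.5759, -0.0008, 0.2885]
tool_rot: [[0.863, 0.505, -0.002], [0.505, -0.863, 0.0], [-0.002, -0.001, -1.0]]
ft_force: [0.1, -0.2, -1.3]
grip_width: 0.061
```

Weight half taken; one more millimetre, then release gradually.

Request:
play_rows --commands '[{"grip": 1,"x": 0,"y": 0,"z": 0.0015,"rx": 0,"ry": 0,"rz": 0},{"grip": 1,"x": 0,"y": 0,"z": 0,"rx": 0,"ry": 0,"rz": 0},{"grip": -0.6,"x": 0,"y": 0,"z": 0,"rx": 0,"ry": 0,"rz": 0},{"grip": -0.8,"x": 0,"y": 0,"z": 0,"rx": 0,"ry": 0,"rz": 0},{"grip": -1,"x": 0,"y": 0,"z": 0,"rx": 0,"ry": 0,"rz": 0},{"grip": -1,"x": 0,"y": 0,"z": 0,"rx": 0,"ry": 0,"rz": 0},{"grip": -1,"x": 0,"y": 0,"z": -0.03,"rx": 0,"ry": 0,"rz": 0},{"grip": -1,"x": 0,"y": 0,"z": -0.05,"rx": 0,"ry": 0,"rz": 0},{"grip": -1,"x": -0.03,"y": 0,"z": -0.04,"rx": 0,"ry": 0,"rz": 0},{"grip": -1,"x": 0,"y": 0,"z": 0,"rx": 0,"ry": 0,"rz": 0}]'

```text
time_s: 19.1
position: [0.5498, -0.0166, 0.4106]
tool_rot: [[0.864, 0.504, 0.004], [0.504, -0.864, -0.002], [0.003, 0.004, -1.0]]
ft_force: [-0.8, 0.6, 0.2]
grip_width: 0.0851
```

```bash
python3 snap.py 13 side wrist
python3 - <<'E'
from h import cloud
from fit import *
for c in ["side","wrist"]:
    im=dict(np.load(f"pics/{c}13.npz"));P=cloud(im).reshape(-1,3)
    m=(np.hypot(P[:,0]-.5755,P[:,1])<.045)&(P[:,2]>.15)&(P[:,2]<.32)
    print(c,fit(P[m],"frame",(.5755,-.0005,.53),z=.156,fz=True))
E
```

```text
t 19.1 p [ 0.5498 -0.0166  0.4106] q [-14.04, 18.55, 52.76, -0.04, 108.41, 45.69] w 0.0851 F [-0.8  0.6  0.2]
[[0.864, 0.504, 0.004], [0.504, -0.864, -0.002], [0.003, 0.004, -1.0]]
side (array([ 0.574771  , -0.00161481,  0.53953142,  0.15742377]), 745, np.float64(0.0011935055906886136))
wrist (array([ 0.57567427, -0.00128326,  0.54274752,  0.15522285]), 4261, np.float64(0.0006759769036329237))
```

View pics/side13.png

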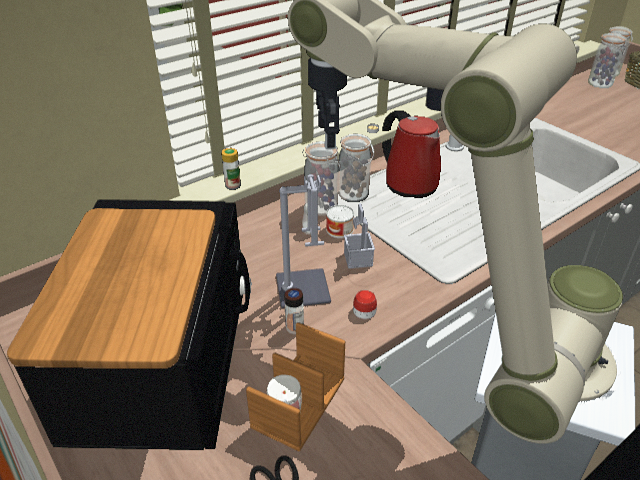

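```bash
cat > f.py <<'E'
from pl import *
from ik import IK,fwd,margin
yaw=.529; c=np.array([.509,-.144]); ux=np.array([np.cos(yaw),np.sin(yaw)])
R=fwd(yaw,np.radians(22)); g=np.append(c-ux*.013,.085)
C=g+R[:,2]*.005; B=g-R[:,2]*.125; A=B+np.array([-.02,-.02,.16])
if __name__=="__main__":
    for X in (A,B,C): q=IK(X,R); print(X.round(4),q.round(0),margin(q).min().round(0))
    plan([(A,R),(B,R)],grip=-1)
E
python3 f.py
```

```text
[ 0.3777 -0.2291  0.2918] [-80.  13. 108.  61.  94. -36.] 34.0
[ 0.3977 -0.2091  0.1318] [-76.  33. 120.  66.  78. -63.] 23.0
[ 0.5018 -0.1482  0.0831] [-57.  41. 117.  83.  69. -66.] 25.0
[{"grip": -1, "x": -0.0366, "y": 0.0139, "z": 0.0165, "rx": -0.0, "ry": 0.17, "rz": -0.0}, {"grip": -1, "x": -0.0388, "y": 0.0139, "z": 0.01, "rx": -0.0, "ry": 0.17, "rz": -0.0}, {"grip": -1, "x": -0.04, "y": 0.0139, "z": 0.0033, "rx": -0.0, "ry": 0.17, "rz": -0.0}, {"grip": -1, "x": -0.04, "y": 0.0138, "z": -0.0035, "rx": -0.0, "ry": 0.17, "rz": -0.0}, {"grip": -1, "x": -0.0388, "y": 0.0139, "z": -0.0102, "rx": -0.0, "ry": 0.17, "rz": -0.0}, {"grip": -1, "x": -0.0365, "y": 0.0138, "z": -0.0166, "rx": -0.0, "ry": 0.17, "rz": -0.001}, {"grip": -1, "x": -0.0331, "y": 0.0139, "z": -0.0226, "rx": -0.001, "ry": 0.169, "rz": -0.001}, {"grip": -1, "x": -0.046, "y": -0.0024, "z": 0.0284, "rx": 0.0, "ry": 0.0, "rz": 0.0}, {"grip": -1, "x": -0.0461, "y": -0.0025, "z": 0.0284, "rx": 0.0, "ry": 0.0, "rz": 0.0}, {"grip": -1, "x": -0.046, "y": -0.0024, "z": 0.0285, "rx": 0.0, "ry": 0.0, "rz": 0.0}]
end [ 0.3978 -0.209   0.1319] 10
```

Request:
play_rows --commands '[{"grip": -1,"x": -0.0366,"y": 0.0139,"z": 0.0165,"rx": 0,"ry": 0.17,"rz": 0},{"grip": -1,"x": -0.0388,"y": 0.0139,"z": 0.01,"rx": 0,"ry": 0.17,"rz": 0},{"grip": -1,"x": -0.04,"y": 0.0139,"z": 0.0033,"rx": 0,"ry": 0.17,"rz": 0},{"grip": -1,"x": -0.04,"y": 0.0138,"z": -0.0035,"rx": 0,"ry": 0.17,"rz": 0},{"grip": -1,"x": -0.0388,"y": 0.0139,"z": -0.0102,"rx": 0,"ry": 0.17,"rz": 0},{"grip": -1,"x": -0.0365,"y": 0.0138,"z": -0.0166,"rx": 0,"ry": 0.17,"rz": -0.001},{"grip": -1,"x": -0.0331,"y": 0.0139,"z": -0.0226,"rx": -0.001,"ry": 0.169,"rz": -0.001},{"grip": -1,"x": 0,"y": 0,"z": 0,"rx": 0,"ry": 0,"rz": 0},{"grip": -1,"x": 0,"y": 0,"z": 0,"rx": 0,"ry": 0,"rz": 0}]'

```text
time_s: 20.32
position: [0.3782, -0.2287, 0.2918]
tool_rot: [[0.325, 0.505, 0.8], [0.188, -0.863, 0.469], [0.927, -0.001, -0.375]]
ft_force: [-0.2, -0.3, 0.3]
grip_width: 0.0855
```

```bash
python3 snap.py 14 side wrist
python3 - <<'E'
from f import *
plan([(B,R)],grip=-1)
from h import cloud
from fit import fit
im=dict(np.load(f"pics/wrist14.npz"));P=cloud(im).reshape(-1,3)
m=(np.hypot(P[:,0]-.508,P[:,1]+.144)<.06)&(P[:,2]>.003)&(P[:,2]<.18)
print(fit(P[m],"caddy",(.508,-.144,.52)))
E
```

```text
t 20.32 p [ 0.3782 -0.2287  0.2918] q [-79.43, 13.31, 107.82, 60.99, 94.28, -36.05] w 0.0855 F [-0.2 -0.3  0.3]
[[0.325, 0.505, 0.8], [0.188, -0.863, 0.469], [0.927, -0.001, -0.375]]
[{"grip": -1, "x": -0.0464, "y": -0.0023, "z": 0.0282, "rx": -0.001, "ry": 0.0, "rz": 0.001}, {"grip": -1, "x": -0.0464, "y": -0.0022, "z": 0.0282, "rx": -0.0, "ry": 0.001, "rz": 0.001}, {"grip": -1, "x": -0.0464, "y": -0.0022, "z": 0.0281, "rx": -0.001, "ry": 0.0, "rz": 0.0}]
end [ 0.3978 -0.209   0.1318] 3
(array([ 0.50923865, -0.14491378,  0.52584748,  0.        ]), 7946, np.float64(0.00040529148173010406))
```

View pics/side14.png

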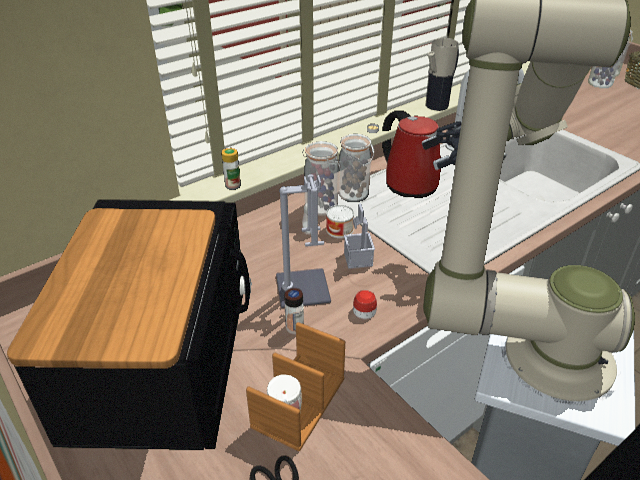

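View pics/wrist14.png

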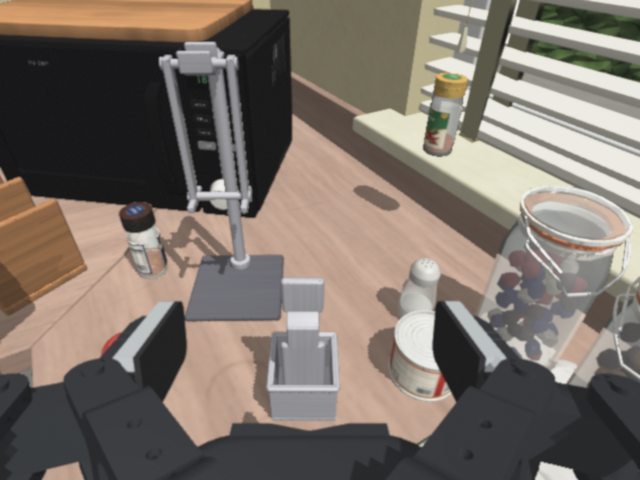

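Request:
play_rows --commands '[{"grip": -1,"x": -0.0464,"y": -0.002,"z": 0.0282,"rx": -0.001,"ry": 0,"rz": 0.001},{"grip": -1,"x": -0.0464,"y": -0.002,"z": 0.0282,"rx": 0,"ry": 0,"rz": 0.001},{"grip": -1,"x": -0.0464,"y": -0.002,"z": 0.0281,"rx": 0,"ry": 0,"rz": 0},{"grip": -1,"x": 0,"y": 0,"z": 0,"rx": 0,"ry": 0,"rz": 0},{"grip": -1,"x": 0,"y": 0,"z": 0,"rx": 0,"ry": 0,"rz": 0}]'

```text
time_s: 21.05
position: [0.398, -0.2107, 0.1333]
tool_rot: [[0.323, 0.505, 0.801], [0.191, -0.863, 0.467], [0.927, 0.002, -0.375]]
ft_force: [-0.5, -0.0, 0.2]
grip_width: 0.0854
```

```bash
sed -i 's/c=np.array(\[.509,-.144\])/c=np.array([.5092,-.1447])/;s/yaw=.529/yaw=.528/' f.py; python3 snap.py 15 wrist
python3 - <<'E'
from f import *
plan([(C,R)],grip=-1,step=.045)
from h import cloud
from fit import fit
im=dict(np.load(f"pics/wrist15.npz"));P=cloud(im).reshape(-1,3)
m=(np.hypot(P[:,0]-.508,P[:,1]+.144)<.06)&(P[:,2]>.003)&(P[:,2]<.18)
print(fit(P[m],"caddy",(.508,-.144,.52)))
E
```

```text
t 21.05 p [ 0.398  -0.2107  0.1333] q [-75.84, 32.63, 119.22, 65.62, 77.92, -62.51] w 0.0854 F [-0.5 -0.   0.2]
[[0.323, 0.505, 0.801], [0.191, -0.863, 0.467], [0.927, 0.002, -0.375]]
[{"grip": -1, "x": -0.0004, "y": -0.0004, "z": 0.0437, "rx": 0.0, "ry": 0.0, "rz": 0.001}, {"grip": -1, "x": -0.0004, "y": -0.0004, "z": 0.0437, "rx": 0.0, "ry": 0.0, "rz": 0.001}, {"grip": -1, "x": -0.0004, "y": -0.0004, "z": 0.0438, "rx": 0.001, "ry": 0.001, "rz": 0.002}]
end [ 0.502  -0.1489  0.0831] 3
(array([ 0.50927325, -0.1449489 ,  0.52711549,  0.        ]), 18155, np.float64(0.00042025249228331944))
```

View pics/wrist15.png

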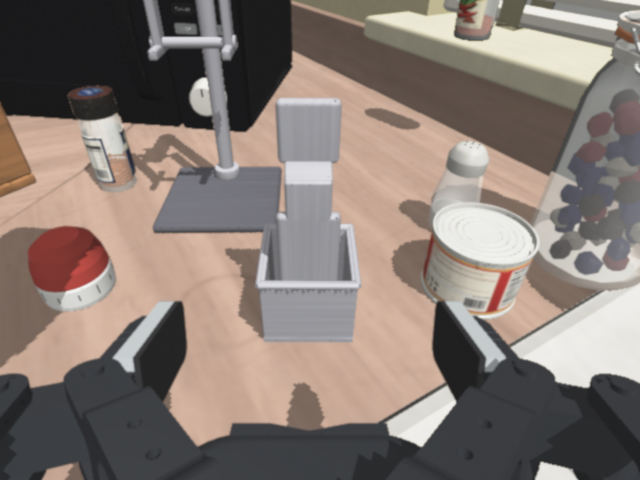

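Run:
```python
from h import cloud
import numpy as np
im=dict(np.load(f"pics/wrist15.npz"));P=cloud(im).reshape(-1,3)
yaw=.527;c,s=np.cos(yaw),np.sin(yaw);d=P[:,:2]-[.5092,-.1448]
L=np.stack([c*d[:,0]+s*d[:,1],-s*d[:,0]+c*d[:,1],P[:,2]],1)
for z in range(40,170,6):
    m=(abs(L[:,0]+.013)<.008)&(abs(L[:,1])<.027)&(abs(L[:,2]-z/1e3)<.003)
    if m.sum()>3: print(z,m.sum(),L[m].min(0).round(4),L[m].max(0).round(4),L[m,0].mean().round(4))
```

```text
46 193 [-0.0184 -0.02    0.0446] [-0.0146  0.0191  0.049 ] -0.0168
52 382 [-0.0186 -0.0198  0.049 ] [-0.0142  0.0198  0.055 ] -0.0169
58 393 [-0.0184 -0.0201  0.055 ] [-0.014   0.0195  0.061 ] -0.0169
64 405 [-0.0186 -0.02    0.061 ] [-0.0139  0.0198  0.0669] -0.0169
70 434 [-0.0184 -0.0203  0.0671] [-0.0127  0.0197  0.073 ] -0.0169
76 445 [-0.0185 -0.0201  0.073 ] [-0.0134  0.0198  0.079 ] -0.0169
82 471 [-0.0185 -0.0198  0.079 ] [-0.014   0.0197  0.085 ] -0.0169
88 485 [-0.0185 -0.0202  0.085 ] [-0.0136  0.0194  0.091 ] -0.0169
94 520 [-0.0185 -0.0199  0.091 ] [-0.013   0.0199  0.097 ] -0.0169
100 502 [-0.0185 -0.0197  0.097 ] [-0.0098  0.019   0.103 ] -0.0163
106 385 [-0.0186 -0.0138  0.103 ] [-0.0144  0.0138  0.109 ] -0.0169
112 415 [-0.0185 -0.0142  0.109 ] [-0.0139  0.0136  0.115 ] -0.0169
118 423 [-0.0187 -0.014   0.115 ] [-0.0142  0.0138  0.121 ] -0.017
124 806 [-0.0189 -0.014   0.121 ] [-0.0053  0.0138  0.127 ] -0.0128
130 255 [-0.0103 -0.0156  0.127 ] [-0.005   0.015   0.1328] -0.0066
136 32 [-0.006  -0.0156  0.133 ] [-0.005   0.0138  0.1388] -0.0052
142 27 [-0.0056 -0.0147  0.1394] [-0.005   0.0136  0.1444] -0.0052
148 30 [-0.0058 -0.0155  0.1461] [-0.005   0.015   0.1509] -0.0052
154 47 [-0.0061 -0.0153  0.1511] [-0.005   0.0159  0.1569] -0.0054
160 38 [-0.0058 -0.0155  0.1573] [-0.005   0.014   0.1627] -0.0053
166 6 [-0.0057 -0.0139  0.1633] [-0.0052  0.0101  0.1644] -0.0053
```

Request:
play_rows --commands '[{"grip": -1,"x": -0.0005,"y": -0.0004,"z": 0.044,"rx": 0,"ry": 0,"rz": 0.001},{"grip": -1,"x": -0.0005,"y": -0.0004,"z": 0.044,"rx": 0,"ry": 0,"rz": 0.001},{"grip": -1,"x": -0.0005,"y": -0.0004,"z": 0.0435,"rx": 0.001,"ry": 0,"rz": 0.001},{"grip": -1,"x": 0,"y": 0,"z": 0,"rx": 0,"ry": 0,"rz": 0},{"grip": -1,"x": 0,"y": 0,"z": 0,"rx": 0,"ry": 0,"rz": 0}]'

```text
time_s: 21.72
position: [0.5019, -0.1491, 0.0827]
tool_rot: [[0.323, 0.503, 0.801], [0.188, -0.864, 0.467], [0.927, -0.0, -0.374]]
ft_force: [-0.1, 0.7, 0.4]
grip_width: 0.085
```

```bash
python3 snap.py 16 wrist
python3 - <<'E'
from f import *
plan([(C,R)],grip=-1,step=.045)
E
```

```text
t 21.73 p [ 0.5019 -0.1491  0.0827] q [-57.5, 40.67, 117.25, 83.44, 68.88, -66.24] w 0.085 F [-0.1  0.7  0.4]
[[0.323, 0.503, 0.801], [0.188, -0.864, 0.467], [0.927, -0.0, -0.374]]
[{"grip": -1, "x": 0.0008, "y": -0.0003, "z": 0.0002, "rx": 0.001, "ry": -0.001, "rz": -0.001}]
end [ 0.502  -0.149   0.0831] 1
```

View pics/wrist16.png

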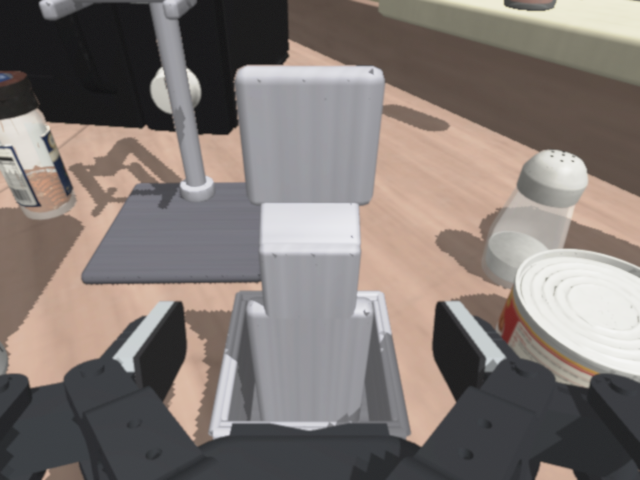

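Request:
play_rows --commands '[{"grip": -0.4,"x": 0,"y": 0,"z": 0,"rx": 0,"ry": 0,"rz": 0},{"grip": 0,"x": 0,"y": 0,"z": 0,"rx": 0,"ry": 0,"rz": 0},{"grip": 1,"x": 0,"y": 0,"z": 0,"rx": 0,"ry": 0,"rz": 0},{"grip": 1,"x": 0,"y": 0,"z": 0,"rx": 0,"ry": 0,"rz": 0},{"grip": 1,"x": 0,"y": 0,"z": 0,"rx": 0,"ry": 0,"rz": 0},{"grip": 1,"x": 0,"y": 0,"z": 0,"rx": 0,"ry": 0,"rz": 0}]' --squeeze 80

```text
time_s: 22.52
position: [0.5019, -0.149, 0.0813]
tool_rot: [[0.325, 0.503, 0.801], [0.185, -0.865, 0.467], [0.928, -0.003, -0.374]]
ft_force: [-3.4, -3.0, 5.6]
grip_width: 0.0383
```

```bash
python3 snap.py 17
python3 - <<'E'
from pl import *
s=env.observe();p=np.array(s["position"])
plan([(p+[0,0,.07],None,4)],grip=1)
E
```

```text
t 22.52 p [ 0.5019 -0.149   0.0813] q [-57.49, 40.88, 117.28, 83.53, 68.87, -66.3] w 0.0383 F [-3.4 -3.   5.6]
[[0.325, 0.503, 0.801], [0.185, -0.865, 0.467], [0.928, -0.003, -0.374]]
[{"grip": 1, "x": 0.0162, "y": -0.0001, "z": -0.0065, "rx": 0.0, "ry": 0.0, "rz": 0.0}, {"grip": 1, "x": 0.0162, "y": -0.0, "z": -0.0066, "rx": 0.0, "ry": 0.0, "rz": 0.0}, {"grip": 1, "x": 0.0163, "y": -0.0001, "z": -0.0065, "rx": 0.0, "ry": 0.0, "rz": 0.0}, {"grip": 1, "x": 0.0162, "y": -0.0, "z": -0.0066, "rx": 0.0, "ry": 0.0, "rz": 0.0}]
end [ 0.5019 -0.149   0.1512] 4
```

Request:
play_rows --commands '[{"grip": 1,"x": 0.006,"y": 0,"z": -0.0024,"rx": 0,"ry": 0,"rz": 0},{"grip": 1,"x": 0.0164,"y": 0,"z": -0.0066,"rx": 0,"ry": 0,"rz": 0},{"grip": 1,"x": 0.0164,"y": 0,"z": -0.0066,"rx": 0,"ry": 0,"rz": 0},{"grip": 1,"x": 0.0164,"y": 0,"z": -0.0066,"rx": 0,"ry": 0,"rz": 0},{"grip": 1,"x": 0.01,"y": 0,"z": -0.004,"rx": 0,"ry": 0,"rz": 0},{"grip": 1,"x": 0,"y": 0,"z": 0,"rx": 0,"ry": 0,"rz": 0},{"grip": 1,"x": 0,"y": 0,"z": 0,"rx": 0,"ry": 0,"rz": 0}]'

```text
time_s: 23.4
position: [0.5019, -0.1487, 0.1506]
tool_rot: [[0.326, 0.503, 0.8], [0.185, -0.864, 0.468], [0.927, -0.005, -0.375]]
ft_force: [0.0, -0.0, -1.7]
grip_width: 0.0386
```

```bash
python3 snap.py 18 wrist side
cat > g.py <<'E'
import sys
from h import *
from fit import *
s=env.observe();p=np.array(s["position"])
from scipy.spatial.transform import Rotation as Ro
def fit6(P,x0,gate=.012):
    bx=MODELS["caddy"];x=np.array(x0,float)
    loc=lambda x,Q:(Q-x[:3])@Ro.from_euler("ZYX",x[3:]).as_matrix()
    for i in range(3):
        Q=P[np.abs(sdf(loc(x,P),bx))<gate]
        r=least_squares(lambda v:sdf(loc(v,Q),bx),x,loss="soft_l1",f_scale=.002,x_scale=[.01]*3+[.1]*3); x=r.x; gate=.007
    return x,len(Q),np.median(np.abs(r.fun))
if __name__=="__main__":
  for c in ["wrist","side"]:
    im=dict(np.load(f"pics/{c}{sys.argv[1]}.npz"));P=cloud(im).reshape(-1,3)
    yaw=.528; o=[float(v) for v in sys.argv[2:5]]
    C=im["color"].reshape(-1,3).astype(int); grey=(C.max(1)-C.min(1))<35
    m=(np.hypot(P[:,0]-o[0],P[:,1]-o[1])<.045)&(P[:,2]>o[2]+.005)&(P[:,2]<o[2]+.175)&grey&(C.max(1)>90)
    x,n,e=fit6(P[m],[o[0],o[1],o[2],yaw,0,0]); print(c,np.round(x,4),n,round(e,4))
E
python3 g.py 18 .509 -.145 .066
```

```text
t 23.4 p [ 0.5019 -0.1487  0.1506] q [-57.44, 30.99, 115.12, 79.06, 70.65, -53.52] w 0.0386 F [ 0.  -0.  -1.7]
[[0.326, 0.503, 0.8], [0.185, -0.864, 0.468], [0.927, -0.005, -0.375]]
wrist [ 0.5096 -0.1442  0.0682  0.529   0.0031  0.0021] 45816 0.0004
side [ 0.5087 -0.1433  0.0709  0.5383  0.0056  0.0076] 1113 0.001
```

View pics/wrist18.png

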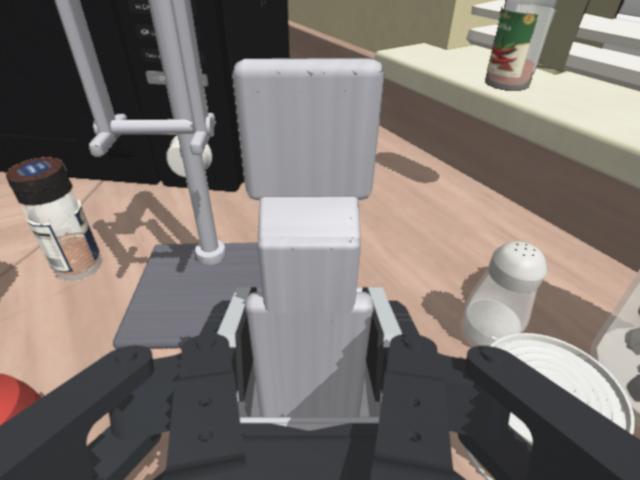

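View pics/side18.png

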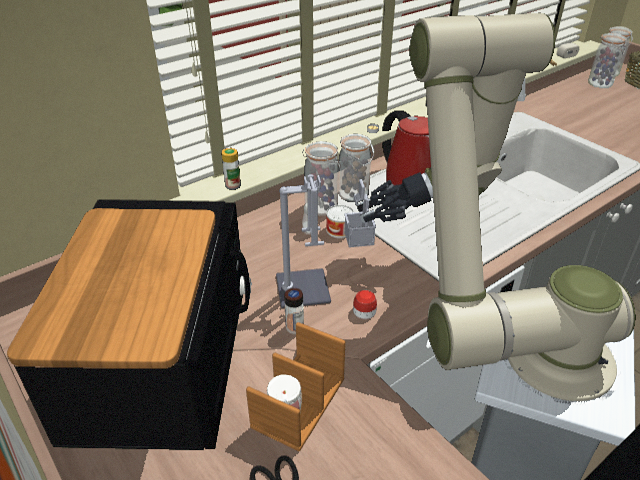

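Run:
```python
from h import cloud
from fit import *
im=dict(np.load(f"pics/wrist18.npz"));P=cloud(im).reshape(-1,3)
yaw=.53;c,s=np.cos(yaw),np.sin(yaw);d=P[:,:2]-[.5755,-.0005]
L=np.stack([c*d[:,0]+s*d[:,1],-s*d[:,0]+c*d[:,1],P[:,2]],1)
m=(abs(L[:,0])<.012)&(abs(L[:,1])<.022)&(L[:,2]>.15)&(L[:,2]<.175);print(m.sum(),L[m].mean(0),L[m].min(0),L[m].max(0))
m=(np.hypot(d[:,0],d[:,1])<.05)&(P[:,2]>.14)&(P[:,2]<.3)&(L[:,0]<.03)
f=fit(P[m],"frame",(.5755,-.0005,.53),z=.156,fz=True);print(f)
cad=np.array([.5096,-.1442]);d=cad-[.5755,-.0005]
print("caddy in stand",c*d[0]+s*d[1],-s*d[0]+c*d[1])
# pre-target : stand x -0.075,y -.0008
from pl import *
S=np.array([.5756,-.0012])
p=np.array(env.observe()["position"])
off=p[:2]-cad
u=np.array([c,s])
pre=np.append(S-u*.07+off,p[2]); ins=np.append(S+off,p[2])
print(pre,ins)
plan([(pre,None,6)],grip=1)
```

```text
1077 [-2.95054714e-03 -4.03362188e-05  1.64382402e-01] [-0.0057283  -0.02190551  0.15910773] [0.00249555 0.02198067 0.16781353]
(array([ 0.57600751, -0.00106148,  0.54345387,  0.15684977]), 7443, np.float64(0.00037599038519959063))
caddy in stand -0.12950412707805922 -0.09067072884757175
[ 0.50757909 -0.04105801  0.15055113] [ 0.56797558 -0.00567067  0.15055113]
[{"grip": 1, "x": 0.0036, "y": -0.015, "z": 0.0091, "rx": 0.0, "ry": 0.0, "rz": 0.0}, {"grip": 1, "x": 0.0036, "y": -0.015, "z": 0.0092, "rx": 0.0, "ry": 0.0, "rz": 0.0}, {"grip": 1, "x": 0.0036, "y": -0.015, "z": 0.0091, "rx": 0.0, "ry": 0.0, "rz": 0.0}, {"grip": 1, "x": 0.0036, "y": -0.0151, "z": 0.0092, "rx": 0.0, "ry": 0.0, "rz": 0.0}, {"grip": 1, "x": 0.0036, "y": -0.015, "z": 0.0091, "rx": 0.0, "ry": 0.0, "rz": 0.0}, {"grip": 1, "x": 0.0037, "y": -0.0151, "z": 0.0092, "rx": 0.0, "ry": 0.0, "rz": 0.0}]
end [ 0.5076 -0.041   0.1505] 6
```

Request:
play_rows --commands '[{"grip": 1,"x": 0.0036,"y": -0.015,"z": 0.0091,"rx": 0,"ry": 0,"rz": 0},{"grip": 1,"x": 0.0036,"y": -0.015,"z": 0.0092,"rx": 0,"ry": 0,"rz": 0},{"grip": 1,"x": 0.0036,"y": -0.015,"z": 0.0091,"rx": 0,"ry": 0,"rz": 0},{"grip": 1,"x": 0.0036,"y": -0.015,"z": 0.0092,"rx": 0,"ry": 0,"rz": 0},{"grip": 1,"x": 0.0036,"y": -0.015,"z": 0.0091,"rx": 0,"ry": 0,"rz": 0},{"grip": 1,"x": 0.0037,"y": -0.015,"z": 0.0092,"rx": 0,"ry": 0,"rz": 0},{"grip": 1,"x": 0,"y": 0,"z": 0,"rx": 0,"ry": 0,"rz": 0},{"grip": 1,"x": 0,"y": 0,"z": 0,"rx": 0,"ry": 0,"rz": 0}]'

```text
time_s: 24.5
position: [0.5079, -0.0414, 0.1511]
tool_rot: [[0.325, 0.503, 0.801], [0.186, -0.864, 0.468], [0.927, -0.003, -0.375]]
ft_force: [-0.0, 0.2, -1.9]
grip_width: 0.0384
```

```bash
python3 snap.py 19 wrist side; python3 g.py 19 .5153 -.0365 .068
python3 - <<'E'
from h import cloud
from fit import *
im=dict(np.load(f"pics/wrist19.npz"));P=cloud(im).reshape(-1,3)
yaw=.53;c,s=np.cos(yaw),np.sin(yaw);d=P[:,:2]-[.5755,-.0005]
L=np.stack([c*d[:,0]+s*d[:,1],-s*d[:,0]+c*d[:,1],P[:,2]],1)
m=(np.hypot(d[:,0],d[:,1])<.05)&(P[:,2]>.14)&(P[:,2]<.3)&(abs(L[:,0])<.025)
f=fit(P[m],"frame",(.5755,-.0005,.53),z=.156,fz=True);print(f)
E
```

```text
t 24.5 p [ 0.5079 -0.0414  0.1511] q [-46.04, 28.75, 123.73, 91.35, 64.32, -59.92] w 0.0384 F [-0.   0.2 -1.9]
[[0.325, 0.503, 0.801], [0.186, -0.864, 0.468], [0.927, -0.003, -0.375]]
wrist [ 0.5156 -0.037   0.0687  0.5283  0.0027  0.0012] 45985 0.0004
side [ 0.515  -0.0364  0.0714  0.5237  0.0021 -0.0006] 1201 0.001
(array([ 0.57598682, -0.0010999 ,  0.54368926,  0.15762905]), 4483, np.float64(0.0003673169660044851))
```

View pics/wrist19.png

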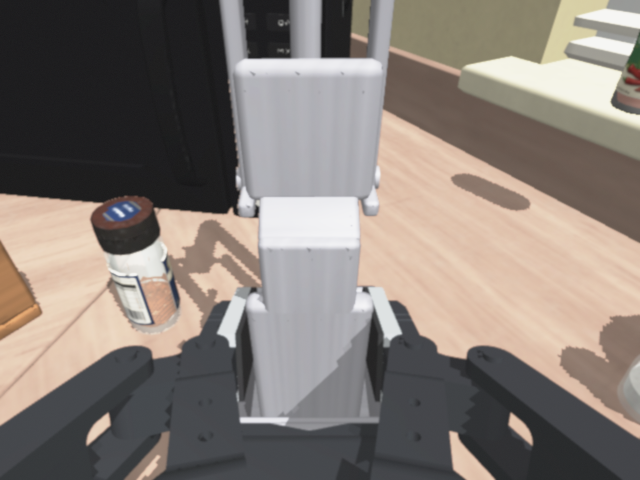

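View pics/side19.png

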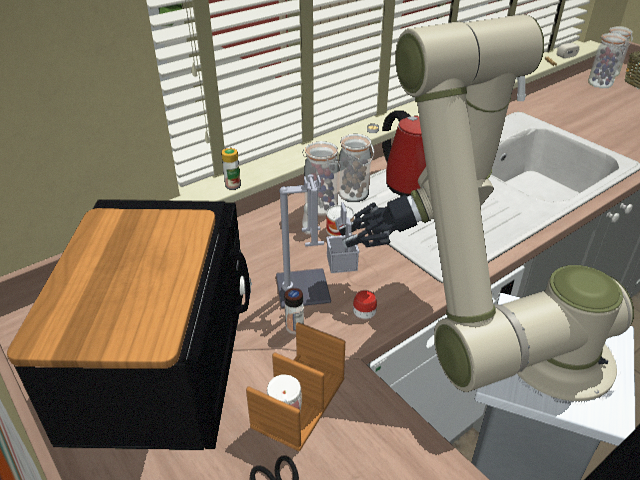

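Run:
```python
from h import cloud
import numpy as np
im=dict(np.load(f"pics/wrist19.npz"));P=cloud(im).reshape(-1,3)
yaw=.528;c,s=np.cos(yaw),np.sin(yaw);d=P-[.5156,-.037,.0687]
L=np.stack([c*d[:,0]+s*d[:,1],-s*d[:,0]+c*d[:,1],d[:,2]],1)
for sg in (1,-1):
  for x in range(-60,16,6):
    y=sg*L[:,1]
    m=(y>.0215)&(y<.06)&(abs(L[:,0]-x/1e3)<.003)&(L[:,2]>.062)&(L[:,2]<.13)
    if m.sum()>5: print(sg,x,m.sum(),"zmax",np.percentile(L[m,2],98).round(4),"y",y[m].min().round(4),y[m].max().round(4), "zmax y<34",np.percentile(L[m&(y<.034),2],98).round(4) if (m&(y<.034)).sum()>3 else None)
```

```text
1 -60 3853 zmax 0.1214 y 0.0215 0.0597 zmax y<34 0.1221
1 -54 3716 zmax 0.1191 y 0.0215 0.058 zmax y<34 0.1197
1 -48 4144 zmax 0.1117 y 0.0215 0.056 zmax y<34 0.1164
1 -42 2254 zmax 0.1096 y 0.0215 0.0535 zmax y<34 0.1094
1 -36 1302 zmax 0.1083 y 0.0215 0.0508 zmax y<34 0.1073
1 -30 324 zmax 0.1059 y 0.0215 0.0377 zmax y<34 0.1059
1 -24 205 zmax 0.1011 y 0.0215 0.0329 zmax y<34 0.1011
1 -18 300 zmax 0.0985 y 0.0215 0.0329 zmax y<34 0.0985
1 -12 265 zmax 0.096 y 0.0215 0.0329 zmax y<34 0.096
1 -6 240 zmax 0.0936 y 0.0215 0.0328 zmax y<34 0.0936
1 0 127 zmax 0.0912 y 0.0215 0.0319 zmax y<34 0.0912
-1 -60 3872 zmax 0.1213 y 0.0215 0.06 zmax y<34 0.122
-1 -54 3745 zmax 0.119 y 0.0215 0.0586 zmax y<34 0.1195
-1 -48 4114 zmax 0.1113 y 0.0216 0.0555 zmax y<34 0.1159
-1 -42 2276 zmax 0.1092 y 0.0215 0.0545 zmax y<34 0.1093
-1 -36 1306 zmax 0.1079 y 0.0215 0.0514 zmax y<34 0.107
-1 -30 346 zmax 0.1058 y 0.0215 0.0369 zmax y<34 0.1058
-1 -24 195 zmax 0.1007 y 0.0215 0.033 zmax y<34 0.1007
-1 -18 308 zmax 0.0983 y 0.0215 0.0329 zmax y<34 0.0983
-1 -12 272 zmax 0.0958 y 0.0215 0.033 zmax y<34 0.0958
-1 -6 236 zmax 0.0933 y 0.0215 0.0329 zmax y<34 0.0933
-1 0 132 zmax 0.091 y 0.0215 0.0317 zmax y<34 0.091
```

Request:
play_rows --commands '[{"grip": 1,"x": -0.0036,"y": 0.015,"z": -0.0091,"rx": 0,"ry": 0,"rz": 0},{"grip": 1,"x": -0.0036,"y": 0.015,"z": -0.0092,"rx": 0,"ry": 0,"rz": 0},{"grip": 1,"x": -0.0036,"y": 0.015,"z": -0.0091,"rx": 0,"ry": 0,"rz": 0},{"grip": 1,"x": -0.0036,"y": 0.015,"z": -0.0092,"rx": 0,"ry": 0,"rz": 0},{"grip": 1,"x": -0.0036,"y": 0.015,"z": -0.0091,"rx": 0,"ry": 0,"rz": 0},{"grip": 1,"x": -0.0037,"y": 0.015,"z": -0.0092,"rx": 0,"ry": 0,"rz": 0},{"grip": 1,"x": -0.015,"y": 0,"z": 0.006,"rx": 0,"ry": 0,"rz": 0},{"grip": 1,"x": -0.0185,"y": 0,"z": 0.0075,"rx": 0,"ry": 0,"rz": 0},{"grip": 1,"x": -0.0185,"y": 0,"z": 0.0075,"rx": 0,"ry": 0,"rz": 0},{"grip": 1,"x": -0.0085,"y": 0,"z": 0.0034,"rx": 0,"ry": 0,"rz": 0},{"grip": 1,"x": 0,"y": 0,"z": 0,"rx": 0,"ry": 0,"rz": 0},{"grip": 1,"x": 0,"y": 0,"z": 0,"rx": 0,"ry": 0,"rz": 0}]'

```text
time_s: 26.1
position: [0.502, -0.1487, 0.0864]
tool_rot: [[0.325, 0.503, 0.801], [0.186, -0.864, 0.468], [0.927, -0.003, -0.374]]
ft_force: [-0.2, -0.0, -2.6]
grip_width: 0.038
```

```bash
python3 snap.py 20
```

```text
t 26.1 p [ 0.502  -0.1487  0.0864] q [-57.45, 40.11, 117.17, 83.18, 68.94, -65.37] w 0.038 F [-0.2 -0.  -2.6]
[[0.325, 0.503, 0.801], [0.186, -0.864, 0.468], [0.927, -0.003, -0.374]]
```

Request:
play_rows --commands '[{"grip": 1,"x": -0.002,"y": 0,"z": 0.0008,"rx": 0,"ry": 0,"rz": 0},{"grip": 1,"x": -0.0014,"y": 0,"z": 0.0006,"rx": 0,"ry": 0,"rz": 0},{"grip": 1,"x": 0,"y": 0,"z": 0,"rx": 0,"ry": 0,"rz": 0},{"grip": 1,"x": 0,"y": 0,"z": 0,"rx": 0,"ry": 0,"rz": 0}]'

```text
time_s: 26.6
position: [0.5019, -0.1485, 0.0823]
tool_rot: [[0.325, 0.503, 0.801], [0.185, -0.864, 0.468], [0.927, -0.004, -0.375]]
ft_force: [-0.3, 1.3, -1.9]
grip_width: 0.038
```

Request:
play_rows --commands '[{"grip": 1,"x": -0.001,"y": 0,"z": 0.0004,"rx": 0,"ry": 0,"rz": 0},{"grip": 1,"x": 0,"y": 0,"z": 0,"rx": 0,"ry": 0,"rz": 0},{"grip": 1,"x": 0,"y": 0,"z": 0,"rx": 0,"ry": 0,"rz": 0}]'

```text
time_s: 26.98
position: [0.5019, -0.1485, 0.0812]
tool_rot: [[0.325, 0.503, 0.801], [0.185, -0.864, 0.468], [0.927, -0.004, -0.374]]
ft_force: [-0.9, -0.2, 0.0]
grip_width: 0.0381
```

Request:
play_rows --commands '[{"grip": 0,"x": 0,"y": 0,"z": 0,"rx": 0,"ry": 0,"rz": 0},{"grip": -0.5,"x": 0,"y": 0,"z": 0,"rx": 0,"ry": 0,"rz": 0},{"grip": -1,"x": 0,"y": 0,"z": 0,"rx": 0,"ry": 0,"rz": 0},{"grip": -1,"x": 0,"y": 0,"z": 0,"rx": 0,"ry": 0,"rz": 0},{"grip": -1,"x": 0,"y": 0,"z": -0.04,"rx": 0,"ry": 0,"rz": 0},{"grip": -1,"x": 0,"y": 0,"z": 0,"rx": 0,"ry": 0,"rz": 0},{"grip": -1,"x": 0,"y": 0,"z": 0,"rx": 0,"ry": 0,"rz": 0}]'

```text
time_s: 27.85
position: [0.4701, -0.1672, 0.0961]
tool_rot: [[0.325, 0.503, 0.801], [0.185, -0.864, 0.468], [0.927, -0.004, -0.374]]
ft_force: [0.3, -0.0, -0.2]
grip_width: 0.0856
```

```bash
python3 snap.py 21 wrist side; python3 g.py 21 .509 -.145 .0
python3 - <<'E'
from pl import *
p=np.array([.5019,-.1485,.0812]);  # old closed grasp: finger axis z at x=-13 ~ .083
from ik import fwd
R=fwd(.528,np.radians(22))
t=p-R[:,2]*.009+np.array([0,0,-.0075]); 
# keep axis at neck: moving back 9mm raises by 3.4mm -> compensate so axis height at neck is -7.5
t[2]-=0.0
print(t); plan([(t-R[:,2]*.012,R),(t,R)],grip=-1)
E
```

```text
t 27.85 p [ 0.4701 -0.1672  0.0961] q [-63.0, 38.48, 118.7, 78.15, 71.06, -65.6] w 0.0856 F [ 0.3 -0.  -0.2]
[[0.325, 0.503, 0.801], [0.185, -0.864, 0.468], [0.927, -0.004, -0.374]]
wrist [ 0.5092 -0.1444 -0.0007  0.5282  0.0017  0.0006] 38723 0.0004
side [ 0.5086 -0.1434  0.0024  0.5297 -0.0018  0.0071] 1106 0.0009
[ 0.49469175 -0.15270409  0.07707146]
[{"grip": -1, "x": -0.0069, "y": 0.0003, "z": 0.0213, "rx": -0.002, "ry": -0.0, "rz": -0.004}, {"grip": -1, "x": -0.0, "y": -0.0, "z": 0.012, "rx": 0.0, "ry": -0.0, "rz": 0.0}]
end [ 0.4947 -0.1527  0.0771] 2
```

View pics/wrist21.png

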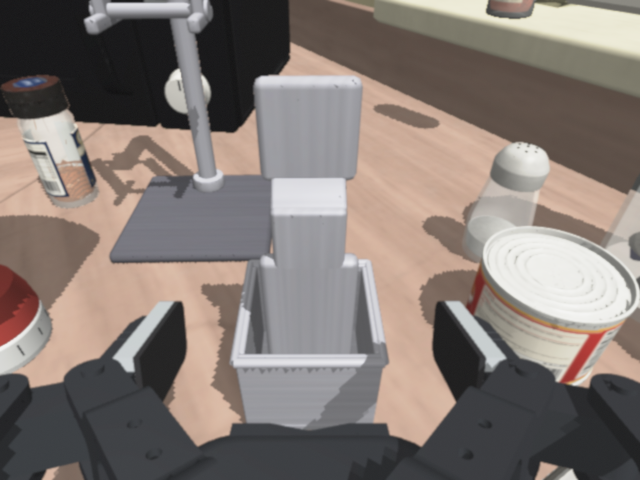

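Request:
play_rows --commands '[{"grip": -1,"x": -0.0055,"y": 0.0003,"z": 0.0107,"rx": -0.001,"ry": 0,"rz": -0.002},{"grip": -1,"x": 0,"y": 0,"z": 0.011,"rx": -0.001,"ry": 0,"rz": -0.002},{"grip": -1,"x": 0,"y": 0,"z": 0.011,"rx": 0,"ry": 0,"rz": 0},{"grip": -1,"x": 0,"y": 0,"z": 0,"rx": 0,"ry": 0,"rz": 0},{"grip": -0.4,"x": 0,"y": 0,"z": 0,"rx": 0,"ry": 0,"rz": 0},{"grip": 0,"x": 0,"y": 0,"z": 0,"rx": 0,"ry": 0,"rz": 0},{"grip": 1,"x": 0,"y": 0,"z": 0,"rx": 0,"ry": 0,"rz": 0},{"grip": 1,"x": 0,"y": 0,"z": 0,"rx": 0,"ry": 0,"rz": 0},{"grip": 1,"x": 0,"y": 0,"z": 0,"rx": 0,"ry": 0,"rz": 0},{"grip": 1,"x": 0,"y": 0,"z": 0,"rx": 0,"ry": 0,"rz": 0}]' --squeeze 80

```text
time_s: 29.2
position: [0.4944, -0.1533, 0.0791]
tool_rot: [[0.323, 0.503, 0.802], [0.189, -0.864, 0.466], [0.927, 0.001, -0.374]]
ft_force: [-3.9, -1.4, 7.5]
grip_width: 0.038
```

```bash
python3 snap.py 22 wrist; python3 g.py 22 .509 -.145 .0 2>/dev/null | head -1
```

```text
t 29.2 p [ 0.4944 -0.1533  0.0791] q [-58.77, 41.15, 117.81, 82.73, 69.2, -67.48] w 0.038 F [-3.9 -1.4  7.5]
[[0.323, 0.503, 0.802], [0.189, -0.864, 0.466], [0.927, 0.001, -0.374]]
wrist [ 0.5096 -0.1443 -0.0009  0.5292  0.0047  0.0029] 45924 0.0004
```

View pics/wrist22.png

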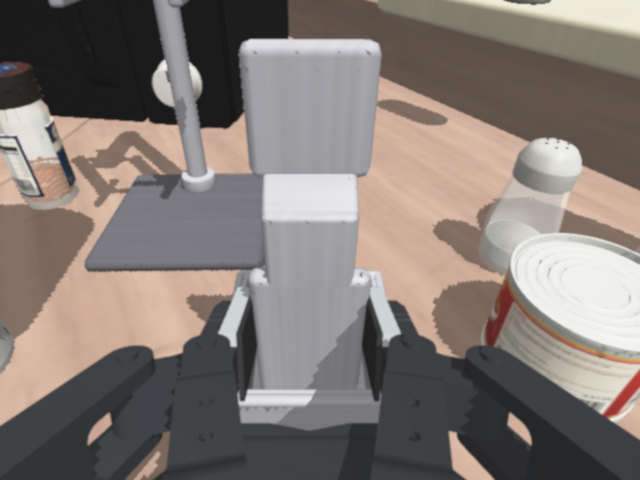

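Request:
play_rows --commands '[{"grip": 1,"x": 0.006,"y": 0,"z": -0.0024,"rx": 0,"ry": 0,"rz": 0},{"grip": 1,"x": 0.0164,"y": 0,"z": -0.0066,"rx": 0,"ry": 0,"rz": 0},{"grip": 1,"x": 0.0164,"y": 0,"z": -0.0066,"rx": 0,"ry": 0,"rz": 0},{"grip": 1,"x": 0.0124,"y": 0,"z": -0.005,"rx": 0,"ry": 0,"rz": 0},{"grip": 1,"x": 0.006,"y": 0,"z": -0.0024,"rx": 0,"ry": 0,"rz": 0},{"grip": 1,"x": 0,"y": 0,"z": 0,"rx": 0,"ry": 0,"rz": 0},{"grip": 1,"x": 0.0036,"y": -0.015,"z": 0.0091,"rx": 0,"ry": 0,"rz": 0},{"grip": 1,"x": 0.0036,"y": -0.015,"z": 0.0092,"rx": 0,"ry": 0,"rz": 0},{"grip": 1,"x": 0.0036,"y": -0.015,"z": 0.0091,"rx": 0,"ry": 0,"rz": 0},{"grip": 1,"x": 0.0036,"y": -0.015,"z": 0.0092,"rx": 0,"ry": 0,"rz": 0},{"grip": 1,"x": 0.0036,"y": -0.015,"z": 0.0091,"rx": 0,"ry": 0,"rz": 0},{"grip": 1,"x": 0.0037,"y": -0.015,"z": 0.0092,"rx": 0,"ry": 0,"rz": 0}]'

```text
time_s: 30.75
position: [0.5, -0.044, 0.1398]
tool_rot: [[0.324, 0.503, 0.801], [0.189, -0.864, 0.467], [0.927, -0.0, -0.375]]
ft_force: [0.4, 0.3, -2.2]
grip_width: 0.037
```

Request:
play_rows --commands '[{"grip": 1,"x": 0,"y": 0,"z": 0,"rx": 0,"ry": 0,"rz": 0},{"grip": 1,"x": 0,"y": 0,"z": 0,"rx": 0,"ry": 0,"rz": 0}]'

```text
time_s: 31.0
position: [0.5004, -0.0457, 0.1399]
tool_rot: [[0.323, 0.503, 0.801], [0.189, -0.864, 0.466], [0.927, 0.001, -0.375]]
ft_force: [1.6, -0.5, -2.0]
grip_width: 0.0378
```

```bash
python3 snap.py 23 wrist side; python3 g.py 23 .5155 -.037 .061
cat > k.py <<'E'
import sys
from h import cloud
from fit import *
im=dict(np.load(f"pics/wrist{sys.argv[1]}.npz"));P=cloud(im).reshape(-1,3)
yaw=.53;c,s=np.cos(yaw),np.sin(yaw);d=P[:,:2]-[.5755,-.0005]
L=np.stack([c*d[:,0]+s*d[:,1],-s*d[:,0]+c*d[:,1],P[:,2]],1)
m=(np.hypot(d[:,0],d[:,1])<.05)&(P[:,2]>.14)&(P[:,2]<.3)&(abs(L[:,0])<.025)
print("frame",fit(P[m],"frame",(.5755,-.0005,.53),z=.156,fz=True))
d=P-np.array([float(v) for v in sys.argv[2:5]]); yaw=.529;c,s=np.cos(yaw),np.sin(yaw)
L=np.stack([c*d[:,0]+s*d[:,1],-s*d[:,0]+c*d[:,1],d[:,2]],1)
for x in range(-36,10,6):
    y=abs(L[:,1]); m=(y>.0225)&(y<.034)&(abs(L[:,0]-x/1e3)<.003)&(L[:,2]>.062)&(L[:,2]<.13)
    if m.sum()>5: print("finger",x,m.sum(),np.percentile(L[m,2],98).round(4))
E
python3 k.py 23 .5155 -.037 .061
```

```text
t 31.0 p [ 0.5004 -0.0457  0.1399] q [-47.51, 30.45, 125.11, 91.58, 64.98, -63.57] w 0.0378 F [ 1.6 -0.5 -2. ]
[[0.323, 0.503, 0.801], [0.189, -0.864, 0.466], [0.927, 0.001, -0.375]]
wrist [ 0.5155 -0.0366  0.0598  0.5295  0.005   0.0042] 45986 0.0004
side [ 0.5154 -0.0365  0.0628  0.5344  0.0015 -0.0056] 1204 0.001
frame (array([ 0.57595621, -0.00110753,  0.54457186,  0.15755927]), 3904, np.float64(0.0004015972108767818))
finger -36 273 0.1
finger -30 440 0.0963
finger -24 512 0.0936
finger -18 432 0.0914
finger -12 349 0.0888
finger -6 74 0.0867
```

View pics/wrist23.png

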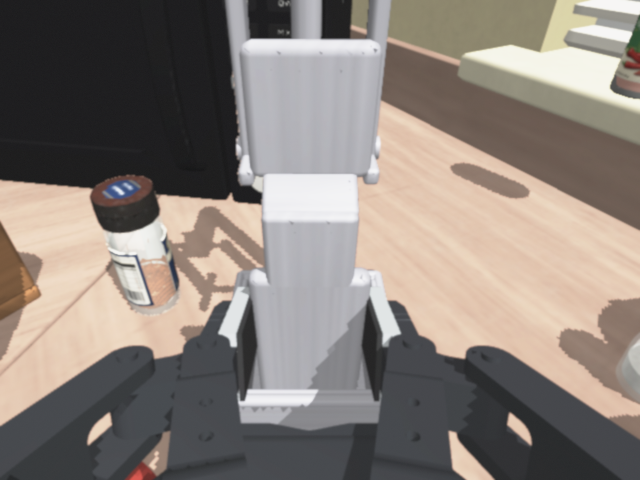

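Request:
play_rows --commands '[{"grip": 1,"x": 0.0065,"y": 0,"z": 0.0135,"rx": 0,"ry": 0,"rz": 0},{"grip": 1,"x": 0.0056,"y": 0,"z": 0.0139,"rx": 0,"ry": 0,"rz": 0},{"grip": 1,"x": 0.0056,"y": 0,"z": 0.0139,"rx": 0,"ry": 0,"rz": 0},{"grip": 1,"x": 0,"y": 0,"z": 0,"rx": 0,"ry": 0,"rz": 0},{"grip": 1,"x": 0,"y": 0,"z": 0,"rx": 0,"ry": 0,"rz": 0}]'

```text
time_s: 31.72
position: [0.5388, -0.0234, 0.1407]
tool_rot: [[0.324, 0.503, 0.802], [0.189, -0.864, 0.466], [0.927, 0.0, -0.375]]
ft_force: [-0.3, 0.3, -1.6]
grip_width: 0.0376
```

```bash
python3 snap.py 24 wrist side; python3 k.py 24 .554 -.0145 .061; python3 g.py 24 .5543 -.0142 .061
```

```text
t 31.73 p [ 0.5388 -0.0234  0.1407] q [-40.24, 31.07, 120.97, 96.46, 61.53, -59.85] w 0.0376 F [-0.3  0.3 -1.6]
[[0.324, 0.503, 0.802], [0.189, -0.864, 0.466], [0.927, 0.0, -0.375]]
frame (array([ 0.57595796, -0.00106751,  0.54328297,  0.15760671]), 13747, np.float64(0.00031644556996157647))
finger -36 278 0.1007
finger -30 457 0.0971
finger -24 505 0.0944
finger -18 422 0.0921
finger -12 345 0.0896
finger -6 74 0.0875
finger 0 48 0.1008
finger 6 870 0.1025
wrist [ 0.5539 -0.0143  0.0607  0.5297  0.0053  0.0044] 46020 0.0004
side [ 5.540e-01 -1.390e-02  6.280e-02  5.108e-01 -5.000e-04 -7.600e-03] 1118 0.001
```

Run:
```python
import cv2
a=cv2.imread("pics/side24.png")[160:300,250:450]; a=cv2.resize(a,(800,560),interpolation=cv2.INTER_CUBIC); cv2.imwrite("pics/s24z.png",a)
```

```text
(no output)
```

View pics/s24z.png

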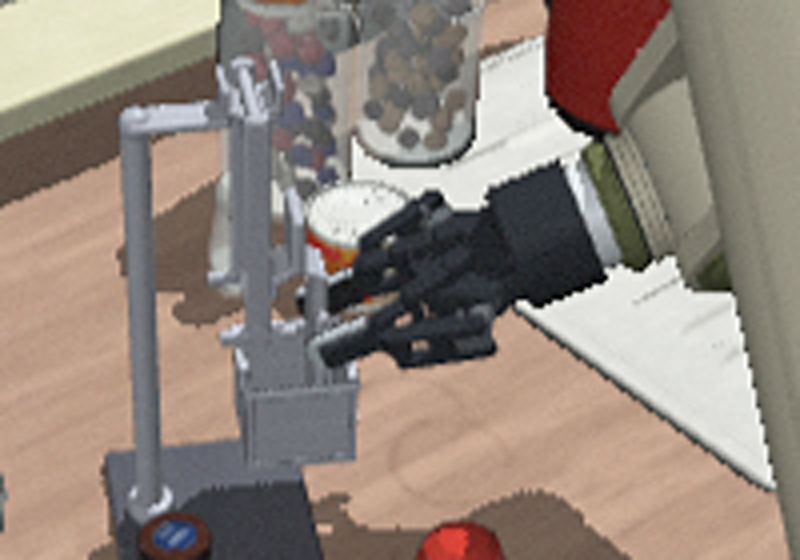

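View pics/wrist24.png

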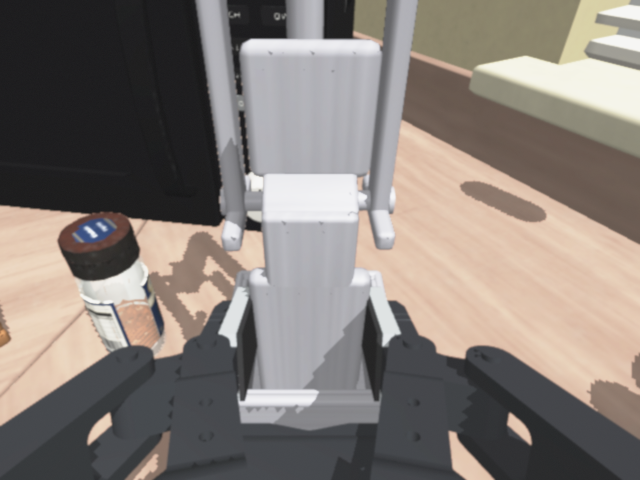

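Request:
play_rows --commands '[{"grip": 1,"x": 0.0014,"y": 0,"z": -0.0006,"rx": 0,"ry": 0,"rz": 0},{"grip": 1,"x": 0.0024,"y": 0,"z": 0.006,"rx": 0,"ry": 0,"rz": 0},{"grip": 1,"x": 0.0024,"y": 0,"z": 0.006,"rx": 0,"ry": 0,"rz": 0},{"grip": 1,"x": 0.0024,"y": 0,"z": 0.006,"rx": 0,"ry": 0,"rz": 0},{"grip": 1,"x": 0,"y": 0,"z": 0,"rx": 0,"ry": 0,"rz": 0},{"grip": 1,"x": 0,"y": 0,"z": 0,"rx": 0,"ry": 0,"rz": 0}]'

```text
time_s: 32.58
position: [0.5558, -0.0132, 0.1422]
tool_rot: [[0.324, 0.503, 0.801], [0.189, -0.864, 0.466], [0.927, 0.0, -0.375]]
ft_force: [-0.3, 0.1, -2.0]
grip_width: 0.0377
```

```bash
python3 snap.py 25 wrist side; python3 k.py 25 .571 -.0045 .062; python3 g.py 25 .571 -.0045 .062;python3 - <<'E'
import cv2
a=cv2.imread("pics/side25.png")[160:300,250:450]; a=cv2.resize(a,(800,560),interpolation=cv2.INTER_CUBIC); cv2.imwrite("pics/s25z.png",a)
E
```

```text
t 32.58 p [ 0.5558 -0.0132  0.1422] q [-37.27, 31.29, 118.93, 98.12, 59.89, -57.99] w 0.0377 F [-0.3  0.1 -2. ]
[[0.324, 0.503, 0.801], [0.189, -0.864, 0.466], [0.927, 0.0, -0.375]]
frame (array([ 0.5626395 , -0.00635618,  0.54414512,  0.1498013 ]), 25662, np.float64(0.0017478209914925916))
finger -36 291 0.1014
finger -30 440 0.0976
finger -24 506 0.0951
finger -18 1019 0.101
finger -12 1063 0.1017
finger -6 633 0.1018
finger 0 3999 0.1294
finger 6 649 0.1294
wrist [ 0.5707 -0.0039  0.0625  0.5412  0.0053  0.045 ] 51985 0.0005
side [ 0.5697 -0.0031  0.065   0.5216  0.0172  0.0129] 1019 0.001
```

View pics/s25z.png

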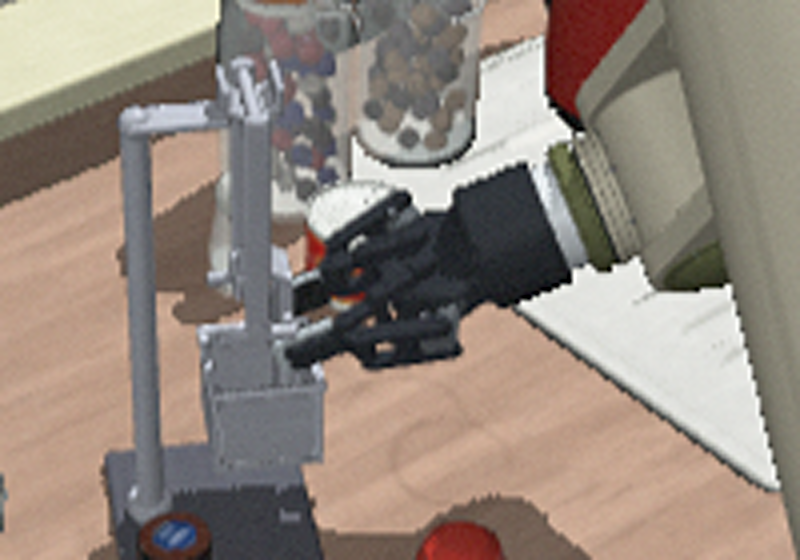

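View pics/wrist25.png

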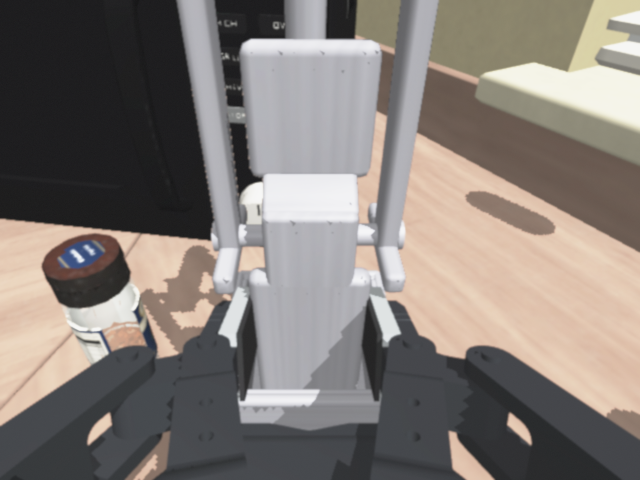

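Request:
play_rows --commands '[{"grip": 1,"x": -0.0026,"y": 0,"z": 0.0043,"rx": 0,"ry": 0,"rz": 0},{"grip": 1,"x": -0.0045,"y": 0,"z": 0.005,"rx": 0,"ry": 0,"rz": 0},{"grip": 1,"x": -0.0037,"y": 0,"z": 0.0015,"rx": 0,"ry": 0,"rz": 0},{"grip": 1,"x": 0,"y": 0,"z": 0,"rx": 0,"ry": 0,"rz": 0},{"grip": 1,"x": 0,"y": 0,"z": 0,"rx": 0,"ry": 0,"rz": 0}]'

```text
time_s: 33.3
position: [0.561, -0.0104, 0.1282]
tool_rot: [[0.324, 0.503, 0.801], [0.189, -0.864, 0.466], [0.927, 0.0, -0.375]]
ft_force: [0.2, 0.2, -2.3]
grip_width: 0.0375
```

```bash
python3 snap.py 26 wrist side
python3 - <<'E'
import cv2
a=cv2.imread("pics/side26.png")[160:300,250:450]; a=cv2.resize(a,(800,560),interpolation=cv2.INTER_CUBIC); cv2.imwrite("pics/s26z.png",a)
E
```

```text
t 33.3 p [ 0.561  -0.0104  0.1282] q [-36.42, 33.5, 118.86, 100.15, 59.83, -60.52] w 0.0375 F [ 0.2  0.2 -2.3]
[[0.324, 0.503, 0.801], [0.189, -0.864, 0.466], [0.927, 0.0, -0.375]]
```

View pics/s26z.png

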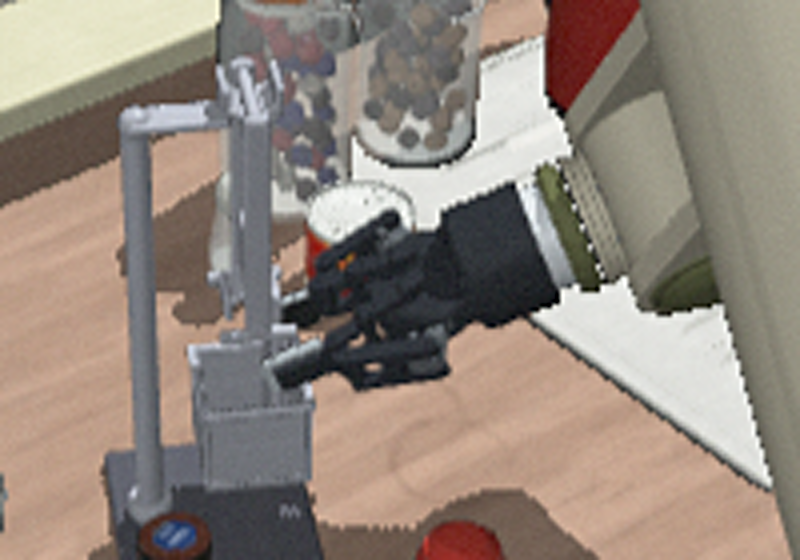

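View pics/wrist26.png

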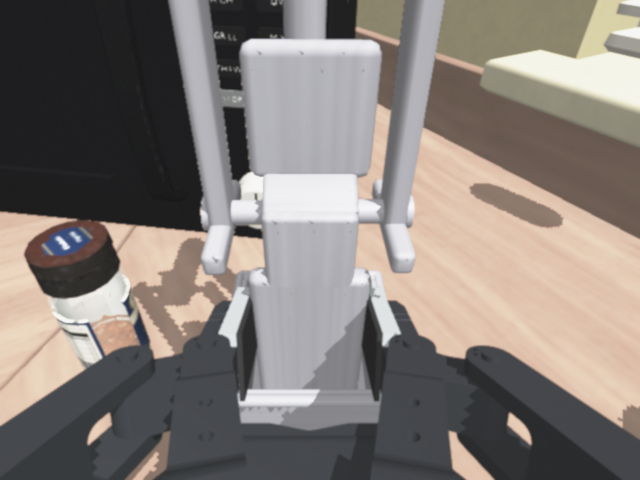

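Request:
play_rows --commands '[{"grip": 1,"x": -0.0028,"y": 0,"z": 0.0011,"rx": 0,"ry": 0,"rz": 0},{"grip": 1,"x": -0.0014,"y": 0,"z": 0.0006,"rx": 0,"ry": 0,"rz": 0},{"grip": 1,"x": 0,"y": 0,"z": 0,"rx": 0,"ry": 0,"rz": 0},{"grip": 1,"x": 0,"y": 0,"z": 0,"rx": 0,"ry": 0,"rz": 0}]'

```text
time_s: 33.9
position: [0.561, -0.0103, 0.1237]
tool_rot: [[0.323, 0.503, 0.802], [0.189, -0.864, 0.466], [0.927, 0.001, -0.375]]
ft_force: [0.1, 0.2, -2.8]
grip_width: 0.0378
```

Request:
play_rows --commands '[{"grip": 1,"x": -0.0014,"y": 0,"z": 0.0006,"rx": 0,"ry": 0,"rz": 0},{"grip": 1,"x": 0,"y": 0,"z": 0,"rx": 0,"ry": 0,"rz": 0},{"grip": 1,"x": 0,"y": 0,"z": 0,"rx": 0,"ry": 0,"rz": 0}]'

```text
time_s: 34.28
position: [0.561, -0.0103, 0.1222]
tool_rot: [[0.323, 0.503, 0.802], [0.189, -0.864, 0.466], [0.927, 0.001, -0.375]]
ft_force: [0.5, -0.3, -2.7]
grip_width: 0.0382
```

Request:
play_rows --commands '[{"grip": 1,"x": -0.001,"y": 0,"z": 0.0004,"rx": 0,"ry": 0,"rz": 0},{"grip": 1,"x": 0,"y": 0,"z": 0,"rx": 0,"ry": 0,"rz": 0},{"grip": 1,"x": 0,"y": 0,"z": 0,"rx": 0,"ry": 0,"rz": 0}]'

```text
time_s: 34.65
position: [0.561, -0.0103, 0.1211]
tool_rot: [[0.324, 0.503, 0.801], [0.189, -0.864, 0.466], [0.927, 0.001, -0.375]]
ft_force: [0.9, -0.1, -2.6]
grip_width: 0.0374
```

Request:
play_rows --commands '[{"grip": 1,"x": -0.001,"y": 0,"z": 0.0004,"rx": 0,"ry": 0,"rz": 0},{"grip": 1,"x": 0,"y": 0,"z": 0,"rx": 0,"ry": 0,"rz": 0},{"grip": 1,"x": 0,"y": 0,"z": 0,"rx": 0,"ry": 0,"rz": 0}]'

```text
time_s: 35.02
position: [0.5613, -0.0104, 0.1207]
tool_rot: [[0.322, 0.503, 0.802], [0.189, -0.864, 0.466], [0.928, 0.001, -0.373]]
ft_force: [0.6, 0.7, 5.3]
grip_width: 0.0376
```

```bash
python3 snap.py 27 wrist; python3 g.py 27 .576 -.0012 .041 2>/dev/null|head -1
```

```text
t 35.02 p [ 0.5613 -0.0104  0.1207] q [-36.41, 34.68, 119.12, 101.05, 60.17, -62.25] w 0.0376 F [0.6 0.7 5.3]
[[0.322, 0.503, 0.802], [0.189, -0.864, 0.466], [0.928, 0.001, -0.373]]
wrist [ 5.766e-01 -2.000e-04  4.090e-02  5.169e-01 -4.500e-03  3.980e-02] 52651 0.0005
```

View pics/wrist27.png

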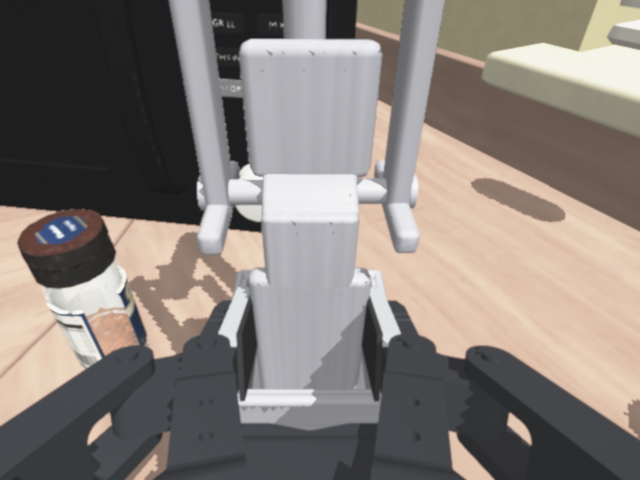

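Request:
play_rows --commands '[{"grip": 1,"x": 0.0005,"y": 0,"z": -0.0002,"rx": 0,"ry": 0,"rz": 0},{"grip": 0.1,"x": 0,"y": 0,"z": 0,"rx": 0,"ry": 0,"rz": 0},{"grip": -0.1,"x": 0,"y": 0,"z": 0,"rx": 0,"ry": 0,"rz": 0},{"grip": -0.4,"x": 0,"y": 0,"z": 0,"rx": 0,"ry": 0,"rz": 0},{"grip": -0.8,"x": 0,"y": 0,"z": 0,"rx": 0,"ry": 0,"rz": 0},{"grip": -1,"x": 0,"y": 0,"z": 0,"rx": 0,"ry": 0,"rz": 0},{"grip": -1,"x": 0,"y": 0,"z": 0,"rx": 0,"ry": 0,"rz": 0}]'

```text
time_s: 35.95
position: [0.561, -0.0103, 0.1206]
tool_rot: [[0.324, 0.503, 0.801], [0.189, -0.864, 0.466], [0.927, 0.001, -0.375]]
ft_force: [0.1, 0.3, 0.1]
grip_width: 0.0849
```

```bash
python3 snap.py 28 wrist side
python3 - <<'E'
import cv2
a=cv2.imread("pics/side28.png")[160:300,250:450]; a=cv2.resize(a,(800,560),interpolation=cv2.INTER_CUBIC); cv2.imwrite("pics/s28z.png",a)
E
```

```text
t 35.95 p [ 0.561  -0.0103  0.1206] q [-36.41, 34.64, 119.13, 100.96, 60.08, -62.14] w 0.0849 F [0.1 0.3 0.1]
[[0.324, 0.503, 0.801], [0.189, -0.864, 0.466], [0.927, 0.001, -0.375]]
```

View pics/wrist28.png

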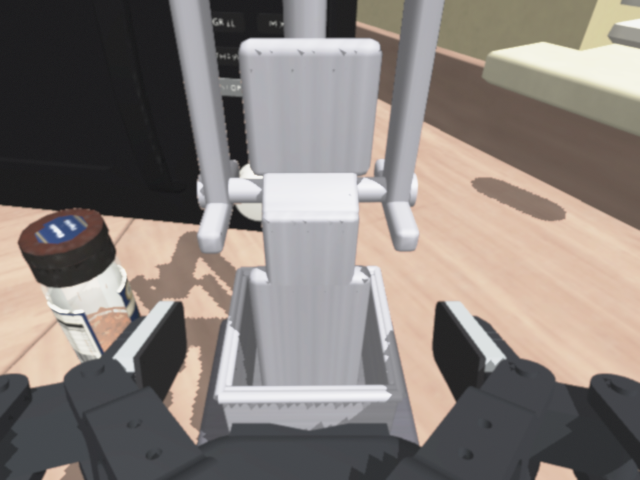

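View pics/s28z.png

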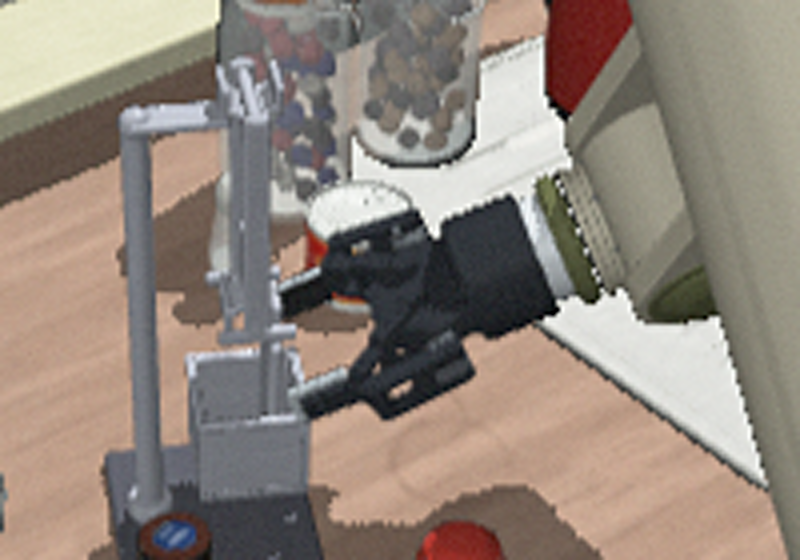

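Request:
play_rows --commands '[{"grip": -1,"x": 0,"y": 0,"z": -0.015,"rx": 0,"ry": 0,"rz": 0},{"grip": -1,"x": 0,"y": 0,"z": -0.03,"rx": 0,"ry": 0,"rz": 0},{"grip": -1,"x": 0,"y": 0,"z": -0.04,"rx": 0,"ry": 0,"rz": 0},{"grip": -1,"x": 0,"y": 0,"z": -0.04,"rx": 0,"ry": 0,"rz": 0},{"grip": -1,"x": 0,"y": 0,"z": 0,"rx": 0,"ry": 0,"rz": 0},{"grip": -1,"x": 0,"y": 0,"z": 0,"rx": 0,"ry": 0,"rz": 0},{"grip": -1,"x": 0,"y": 0,"z": 0,"rx": 0,"ry": 0,"rz": 0},{"grip": -1,"x": 0,"y": 0,"z": 0,"rx": 0,"ry": 0,"rz": 0},{"grip": -1,"x": 0,"y": 0,"z": 0,"rx": 0,"ry": 0,"rz": 0},{"grip": -1,"x": 0,"y": 0,"z": 0,"rx": 0,"ry": 0,"rz": 0},{"grip": -1,"x": 0,"y": 0,"z": 0,"rx": 0,"ry": 0,"rz": 0},{"grip": -1,"x": 0,"y": 0,"z": 0,"rx": 0,"ry": 0,"rz": 0}]'

```text
time_s: 37.55
position: [0.4608, -0.0686, 0.1674]
tool_rot: [[0.323, 0.503, 0.801], [0.189, -0.864, 0.466], [0.927, 0.001, -0.375]]
ft_force: [-0.2, 0.7, -0.5]
grip_width: 0.0854
```

```bash
python3 snap.py 29 wrist side; python3 g.py 29 .576 -.001 .042; python3 k.py 29 .576 -.001 .042|head -1; sleep 0
python3 - <<'E'
from h import *
a=optics.get_image("wrist"); b=dict(np.load("pics/wrist29.npz"))
d=np.abs(a["color"].astype(int)-b["color"]).max(2); print("changed px",(d>30).sum())
E
```

```text
t 37.55 p [ 0.4608 -0.0686  0.1674] q [-55.83, 25.0, 127.14, 82.73, 68.82, -60.04] w 0.0854 F [-0.2  0.7 -0.5]
[[0.323, 0.503, 0.801], [0.189, -0.864, 0.466], [0.927, 0.001, -0.375]]
wrist [ 0.5772  0.0006  0.0414  0.5372 -0.0128  0.0361] 19369 0.0005
side [ 0.5785 -0.0023  0.0474  0.5312 -0.0128 -0.0975] 1257 0.0011
frame (array([ 0.56648668, -0.0025418 ,  0.55442262,  0.15803396]), 8815, np.float64(0.002084751914701398))
changed px 17
```

View pics/wrist29.png

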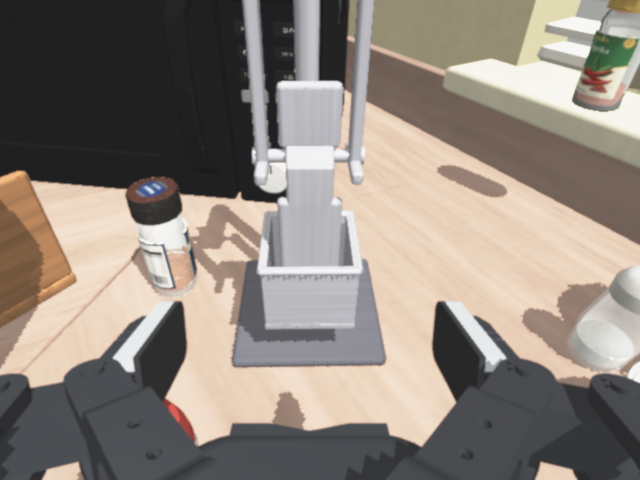

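View pics/side29.png

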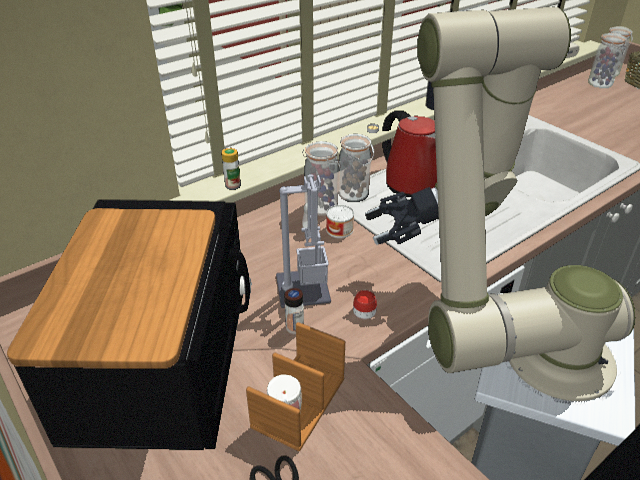

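```bash
python3 -c "
from rig import order
print(order.close_job())"
```

```text
the job is handed in; nothing more can be done
None
```

The frame hangs by its top bar in the stand's hook, and the caddy hangs by its crook from the frame's bottom bar. I handed the job in at about 37.7 s of the 72 s. `close_job` gave no verdict, so the checks below are my own.

- **Caddy out of the rack:** I lifted it by the fin, stood it upright on the free worktop at about (0.509, −0.144) and let go. The wrist picture afterwards showed it standing, its underside within about 1 mm of the worktop.
- **Frame:** I gripped it across both straps from above and lowered it into the hook. The fit put its underside at z = 0.155 to 0.157, against 0.156 expected.
- **Caddy on the frame:** I took it by the neck with the tool tilted. My first grip was too high: the fingers would have hit the frame's feet at the height the crook needs to clear the bar. So I set the caddy down again where it had stood, gripped it lower, passed the crook over the bar and lowered until I felt contact.

**Last checks, with the arm backed off about 0.12 m:**
- The caddy's underside is at z ≈ 0.041 (0.042 expected) and its origin about 2 mm from where it should hang.
- The two pictures disagree on the caddy's tilt: under 0.04 rad by the wrist camera, about 0.1 rad by the side camera. Both are below the 0.25 rad limit.
- Two wrist pictures taken moments apart were nearly identical, so nothing was swinging, and the wrist force was near zero.
- The jars, tin, timer and shaker look unmoved in the pictures; I did not measure them.
- My last automatic fit of the frame alone disagreed by about 10 mm. The caddy's crook was inside the fitted region, so I discounted that fit; the picture shows the frame hanging in the hook.

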